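# Gauge a tube block on a shaker and ratchet its clamp tight

## Task

Flip the orange stop down at the fence, set the aluminium tube block flat on the shaker platform snug in the corner between the blue fence and the stop (green fin along the fence), then stroke the blue ratchet handle back and forth, as it grips clockwise and spins loose counter-clockwise, until the red sprung pad is pressed in against the block. Then swing the handle loose all the way back to its parked end, with the clamp still tight, and flip the stop fully up again, leaving the block where it is. Drive the clamp arm by its handle only, never by pushing the arm, and leave the rack, the bottle and the jar alone.

Things in the scene. Friction and masses are not known exactly. Their poses are not given: they have to be found in the camera images.
- fixture: White bench shaker, fixed; aluminium platform 260 mm (x) by 310 mm (y), flat top 45 mm up, over x -140..120, y -210..100 mm. Origin on the bench, z up. Blue fence along y (y -100..60 mm), 30 mm tall above the platform, working face at x = 60 mm facing -x. The lowered stop's working face is at y = 30 mm, facing -y.
- seat (a point): Point on the platform under the centre of a correctly seated block: fixture x 35, y 0, z 45 mm; axes as the fixture's. The block, seated, touches fence (25 mm to +x) and lowered stop (30 mm to +y), its axes parallel to these or turned half round.
- flip_stop (a joint): Hinge of the orange flip stop on the fence, rad: 0 = down on its rest (level, gauging), about 1.6 = up, limit 1.7. Axis parallel to fixture y at fixture x = 66, z = 90 mm; from down it swings up and over towards fixture +x. Friction holds it wherever it is left (about 0.1 N m turns it).
- stop_grip (a point): Centre of the black round grip at the stop's free end: cylinder 18 mm diameter, 24 mm long along fixture y; pinched on its flat ends it turns between the fingers. Down, it is at fixture x -36, y 41, z 97 mm: 102 mm from the hinge along the leaf, 7 mm to the leaf's upper side. Leaf 22 mm wide (fixture y 30..52).
- ratchet (a joint): Blue ratchet handle, rad, 0 to 1.1, growing clockwise from above. 0 = parked at its end stop, pointing 60 degrees clockwise of fixture +x. Clockwise its pawl grips and carries the clamp one for one; back towards 0 it spins loose and the clamp stays. 24 teeth: up to 0.26 rad passes before it grips. At the knob: 8 N carrying, 14 N pressing the pad, 1 N loose. Stays where left.
- knob (a point): Centre of the black upright knob on the ratchet handle: 22 mm diameter, from fixture z 95 to 139 mm (point at 118), 90 mm from the vertical clamp axis, which the handle and clamp share at fixture x -13, y -110 mm. The blue bar under it is 18 mm wide, top at z 96 mm.
- clamp: Steel swing arm with brass ratchet wheel (66 mm diameter) on the vertical clamp axis. Origin on the axis at platform height; x along the arm (107 mm long, 12 to 26 mm above the platform). Turned clockwise by the handle; stiff (0.75 N m), stays where left. Starts pointing roughly to fixture -x; clamps a seated block when within about 0.05 rad of fixture +y.
- pad (a joint): Sprung red pad near the tip of the clamp arm, m: 0 = fully out, to 0.010 = fully pressed in (3 N at first, 6 N at the end, then solid). Over 2 mm means clamped; 4 to 6 mm is normal.
- pad_tip (a point): Face of the red pad (19 mm diameter): 95 mm out along the arm, 28 mm to its clockwise side, 19 mm above the platform. It presses the block towards the fence.
- block_center (a point): Aluminium tube block, loose, about 0.3 kg: 50 mm (x) by 60 mm (y) by 40 mm tall, four blue tube caps (3 mm high) near its top corners, and a green lifting fin on top in the middle, 12 mm thick (x), 40 mm long (y), up to 72 mm above the underside. Site on its centre axis 36 mm above the underside; z up.
- rack: Loose white rack with pink blue-capped tubes, 60 x 100 x 56 mm, bystander; origin under its centre.
- bottle: Loose white bottle with blue cap, 60 mm diameter, 130 mm tall, bystander; origin under its centre.
- jar: Loose clear jar with yellow cap, 64 mm diameter, 70 mm tall, bystander; origin under its centre.
- block: The same loose tube block: origin at the centre of its underside, axes as above.

How it is judged:
On the way, in this order (a step that is already met when the one before it is completed fails the run):
1. the flip stop is down on its rest (value of joint flip_stop below 0.07 rad), for 0.2 s.
2. with the stop down, the block is seated flat in the corner of fence and stop (within 6 mm of the fence and 4 mm of the stop) (value of joint flip_stop below 0.07 rad and x of block_center in the frame of fixture between 0.029 and 0.041 m and y of block_center in the frame of fixture between -0.004 and 0.0025 m and z of block_center in the frame of fixture between 0.0785 and 0.0835 m and angle between the x axis of block_center and the x axis of fixture, either way round below 0.06 rad and angle between block_center's own z axis and vertical below 0.05 rad), for 0.2 s.
3. with the stop still down, the ratchet has closed the clamp: its pad is pressed in by more than 2 mm against the seated block (value of joint flip_stop below 0.07 rad and value of joint pad above 0.002 m and contact force between clamp and block above 0.5 N and x of block_center in the frame of fixture between 0.031 and 0.039 m and y of block_center in the frame of fixture between -0.004 and 0.0025 m and z of block_center in the frame of fixture between 0.0785 and 0.0835 m and angle between the x axis of block_center and the x axis of fixture, either way round below 0.06 rad and angle between block_center's own z axis and vertical below 0.05 rad), for 0.3 s.
4. the flip stop is up again, the block still clamped (value of joint flip_stop above 1.3 rad and value of joint pad above 0.002 m), for 0.2 s.
At the end, for the whole second after the job is handed in: Stop up (over 1.3 rad), handle parked (within 0.15 rad of its end), clamp pad pressed in over 2 mm on the block, block at rest flat on the platform, square (0.06 rad), within 4 mm of the fence and of its gauged place along it (all of step 4 and contact force between clamp and block above 0.5 N and value of joint ratchet below 0.15 rad and linear speed of block below 0.02 m/s and x of block_center in the frame of fixture between 0.031 and 0.039 m and y of block_center in the frame of fixture between -0.004 and 0.0025 m and z of block_center in the frame of fixture between 0.0785 and 0.0835 m and angle between the x axis of block_center and the x axis of fixture, either way round below 0.06 rad and angle between block_center's own z axis and vertical below 0.05 rad); the robot touches nothing.
It fails at once if the clamp arm, its wheel or its pad is pushed directly by the robot (contact force between the arm and clamp above 2 N).
It fails at once if the clamp arm, its wheel or its pad is pushed directly by the fingers (contact force between the fingers and clamp above 2 N).
It fails at once if the rack, the bottle or the jar is shoved by more than 30 mm or tipped ((distance of rack from where it was at the start of the episode above 0.03 m or angle between rack's own z axis and vertical above 0.35 rad) or (distance of bottle from where it was at the start of the episode above 0.03 m or angle between bottle's own z axis and vertical above 0.35 rad) or (distance of jar from where it was at the start of the episode above 0.03 m or angle between jar's own z axis and vertical above 0.35 rad)).
It also fails if it takes over 72 s, if anything falls off the work surface, if the arm or the gripper's body presses on something with over 40 N, if the wrist force passes 120 N, or if a joint passes its speed limit or range.

## Robot

A 6-joint arm with a two-finger parallel gripper is mounted at the origin on the work surface. World frame = base frame: x ahead of the robot, y to its left, z up, the work surface at z = 0. Lengths are in m, angles in rad, forces in N, time in s.
With the tool pointing down it reaches from about 0.35 to 0.975 m from the base axis. Payload 4.9 kg.
Tool frame: the origin (TCP) lies midway between the tips of the shut fingers; the grasp point (between the pads) lies manip.grip_depth behind it (manip.grip_depth is the distance from the TCP to the grasp point, in m); z points along the fingers, x is the direction in which the jaws open and shut, and the axes are right-handed (so a half turn about z gives the same grasp; the last joint's range is limited). The gripper opens to 85 mm and grips with 20 to 120 N. Pads are 22 mm wide; open, the fingers measure 114 mm over their backs; the gripper's body (76 mm by 85 mm) begins 54 mm behind the grasp point. The pads swing forward as they close: fully open they stand 13 mm farther back than shut.
Start: joints at [1.205, 0.053, 1.613, -0, 1.476, -0.119], TCP at [0.153, 0.606, 0.231] pointing down, gripper open.
Joint ranges: [-3.01, 3.01], [-1.01, 2.22], [0.06, 2.58], [-1.02, 4.17], [0.09, 2.62], [-3.14, 3.14]. Speed limits (rad/s): [2.57, 2.57, 3.14, 3.14, 3.14, 3.14].

## Interface

Orientations are given as a unit quaternion [w, x, y, z].
In Python, from plant import state, grab_frame, ticket, manip gives the robot as it stands.
- The arm moves only by the tool carry_out, never from a script. Its argument "moves" is a list that holds one entry, the list of rows, each a list of 7 numbers: the turn, a rotation vector about the tool's x, y, z each as a share of 5 degrees, from -1 to 1, then the shift along the tool's x, y, z each as a share of 0.04 m, from -1 to 1, then the gripper command: -1 is shut, 1 is fully open, values between are in proportion. A call has 1 to 8 rows; each row shifts and turns the commanded pose from where the row before left it, along the tool's axes as they then stand; what a row does not reach is not made up. A row lasts 1/12 s, in which the tool goes at most 41.7 mm and 7.16 degrees, less where a joint would pass 70% of its speed; a pose out of reach is approached as far as the arm can. A call with a number of a shift or a turn outside -1 to 1 is refused whole. A call with a gripper value outside its range is refused whole. The fingers move at their own pace and stop on an object; the grip force is fixed at half the most. Time passes only in rows, so rows that do not move let the fingers close. It gives the time, the measured TCP pose, the force and the opening at its end, in the units of the state.
- state(): the state, without advancing time (a new reading comes with each control period).
- grab_frame(name): name is "side" or "top" or "wrist"; returns a dict with "frame" (420x560x3 uint8, red, green, blue), "z_map" (420x560 float32, m along the optical axis (not along the pixel's ray), 0 where there is no reading), "K" (3x3 intrinsics, pixels), "world_from_camera" (4x4, takes a point from camera to world coordinates); the wrist camera has in their place "hand_eye" (4x4, takes a point from camera to tool coordinates, whose origin is the TCP and whose axes are the tool frame's). Camera axes: x right, y down, z forward; pixel columns grow to the right and rows downward; lengths in m; the calibration is good to about 2 mm. A picture is of the moment at which its call begins: read the wrist's pose just before it.
- ticket.job_done(): hands the job in, once; it reports no verdict.
The state is a dict: "time": time; "joint_pos": joint angles; "joint_vel": joint speeds; "joint_efforts": joint torques, N m; "tool_pos": TCP position; "tool_rot": TCP orientation; "contact_force": force on the tool from outside, world axes, zero at the start; "ft_torque": the same for the moment, N m; "gripper_width": opening from 0.0 (shut) to 1.0 (fully open).
Only numpy, scipy, OpenCV 4.12 (cv2) and the standard library are available. Lean on these libraries where they do the work, as an engineer would, in place of code of your own. Each camera call takes 0.05 s, during which the arm holds its last target.

## Working session

There is one attempt and no reset: what is moved stays moved. The work goes in short steps, Python scripts to look and compute and a tool call to move; the robot and the scene stay as the last step left them, time stands still between calls to the robot, and variables do not carry over. Pictures are saved under pics/ and viewed, and the job is handed in when it is done.

Besides the shell and the picture viewer there is one more tool, called as a command line: name --argument value ..., lists and objects as JSON in quotes. carry_out: Moves the arm, as the interface text tells. Shift numbers are shares of 0.04 m and turn numbers shares of 5 degrees, none past 1 either way. Its arguments: {"type":"object","properties":{"moves":{"type":"array"}},"required":["moves"]}

```bash
ls; mkdir -p pics; cat > h.py <<'E'
import numpy as np,cv2
from plant import state, grab_frame, ticket, manip
from scipy.spatial.transform import Rotation as R
def rot(q): return R.from_quat([q[1],q[2],q[3],q[0]])
def snap(n,f):
    d=grab_frame(n); cv2.imwrite('pics/'+f+'.png',d['frame'][:,:,::-1]); np.savez('pics/'+f+'.npz',**d); return d
def cloud(d,T=None):
    T=d['world_from_camera'] if T is None else T
    z=d['z_map'];h,w=z.shape;K=d['K'];u,v=np.meshgrid(np.arange(w),np.arange(h))
    p=np.stack([(u-K[0,2])/K[0,0]*z,(v-K[1,2])/K[1,1]*z,z],-1)
    P=p@T[:3,:3].T+T[:3,3]; P[z<=0]=np.nan; return P
E
python3 - <<'E'
from h import *
print(state(),manip)
try: print(manip.grip_depth)
except Exception as e: print(e)
for n in('side','top'):
    d=snap(n,n+'0'); print(d['world_from_camera'].round(3),d['K'])
E
```

```text
pics
{'time': 0.0, 'joint_pos': array([ 1.20499501e+00,  5.33704038e-02,  1.61433239e+00,  1.99081848e-05,
        1.47598792e+00, -1.19022879e-01]), 'joint_vel': array([ 0.00028894, -0.00130493, -0.000809  , -0.00041999, -0.00250788,
       -0.00144237]), 'joint_efforts': array([-4.30780165e-04, -3.93665814e+01, -3.70183575e+01, -2.80497972e-05,
        6.93685783e-03, -1.04534612e-05]), 'tool_pos': array([0.15245485, 0.60546538, 0.23003169]), 'tool_rot': array([ 5.33544982e-04,  7.88759073e-01,  6.14701573e-01, -9.03266952e-04]), 'contact_force': array([ 0.60747903,  0.20334165, -0.3858564 ]), 'ft_torque': array([-0.03458434, -0.00018996, -0.00179199]), 'gripper_width': 0.9988555279192499} <Robot object at 0x7fc143f63e00>
0.0187
[[ 0.713 -0.384  0.587 -0.14 ]
 [-0.701 -0.39   0.597 -0.692]
 [-0.    -0.837 -0.547  0.745]
 [ 0.     0.     0.     1.   ]] [[430.83579983   0.         281.83058336]
 [  0.         430.83579983 203.98124519]
 [  0.           0.           1.        ]]
[[ 0.074 -0.977  0.198  0.288]
 [-0.997 -0.072  0.017 -0.009]
 [-0.002 -0.199 -0.98   1.402]
 [ 0.     0.     0.     1.   ]] [[456.99669908   0.         270.25229802]
 [  0.         456.99669908 203.64424875]
 [  0.           0.           1.        ]]
```

View pics/side0.png

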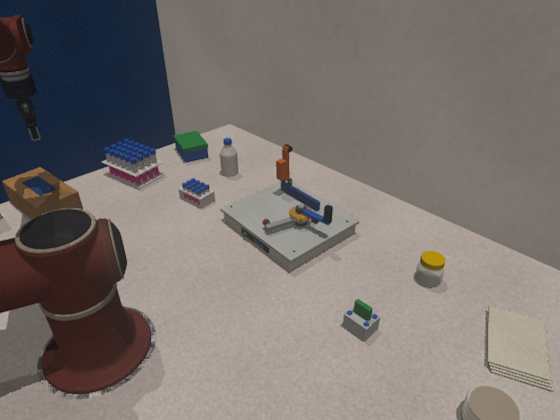

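View pics/top0.png

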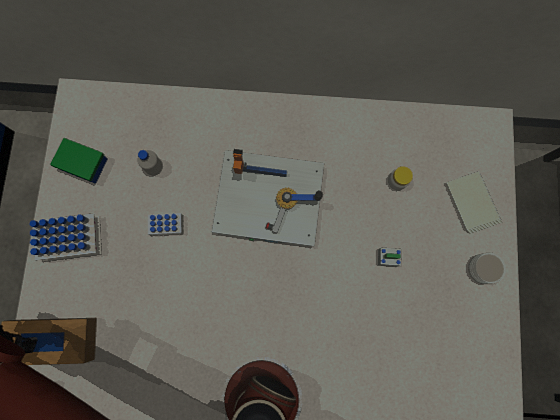

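The top view shows the platform (213–323, 152–245), stop up at (238,160), clamp arm pointing to -x with its pad at (270,227), knob at (319,196) and the block at (390,257). Next I'll measure them.

```bash
python3 - <<'E'
from h import *
for n in('top','side'):
    d=dict(np.load(f'pics/{n}0.npz')); P=cloud(d); c=d['frame'].astype(int)
    hsv=cv2.cvtColor(d['frame'],cv2.COLOR_RGB2HSV)
    X,Y,Z=P[...,0],P[...,1],P[...,2]
    reg=(X>.4)&(X<.9)&(Y>-.2)&(Y<.25)
    m=reg&(Z>.035)&(Z<.055)
    print(n,'platform z',np.nanmedian(Z[m]),m.sum(), 'table z',np.nanmedian(Z[(X>.3)&(X<.5)&(Y>-.1)&(Y<.1)]))
    m2=cv2.morphologyEx((m).astype(np.uint8),cv2.MORPH_OPEN,np.ones((3,3)))>0
    r=cv2.minAreaRect(P[m2][:,:2].astype(np.float32)*1000); print(r)
    blue=(hsv[...,0]>100)&(hsv[...,0]<125)&(hsv[...,1]>120)
    f=reg&blue&(Z>.06)
    pts=P[f]; print('blue',len(pts))
    far=pts[pts[:,0]>.65]; print(' fence', cv2.minAreaRect(far[:,:2].astype(np.float32)*1000))
    # block
    b=(X>.3)&(X<.65)&(Y<-.2)&(Y>-.45)&(Z>.03)
    q=P[b]; print('blk',cv2.minAreaRect(q[(q[:,2]<.05)][:,:2].astype(np.float32)*1000),q[:,2].max(),len(q))
    g=b&(hsv[...,0]>45)&(hsv[...,0]<80)&(hsv[...,1]>100)&(Z>.06); print('fin',cv2.minAreaRect(P[g][:,:2].astype(np.float32)*1000),np.median(P[g][:,2]))
    k=reg&(Z>.12)&(c.sum(-1)<120)&(Y<.05); print('knob',np.nanmedian(P[k],0),k.sum(), cv2.minAreaRect(P[k][:,:2].astype(np.float32)*1000) if k.sum() else 0)
    for nm,w in(('stop',reg&(Z>.1)&(Y>.05)),):
        print(nm,np.nanmin(P[w],0),np.nanmax(P[w],0))
E
```

```text
top platform z 0.04542315746985692 7342 table z 0.001871078138759641
((584.2760009765625, 22.465744018554688), (309.9168395996094, 261.6706848144531), 86.52705383300781)
blue 224
 fence ((660.2389526367188, 35.09222412109375), (116.2025146484375, 10.157249450683594), 86.6175537109375)
blk ((528.2438354492188, -358.1675109863281), (61.153690338134766, 246.97604370117188), 86.66409301757812) 0.07988699146976752 397
fin ((430.27789306640625, -351.68988037109375), (9.408982276916504, 36.503196716308594), 4.899103164672852) 0.07193981316545184
knob [ 0.58049314 -0.11990191  0.13806904] 41 ((581.1961669921875, -120.69340515136719), (17.730932235717773, 16.36983871459961), 65.67839813232422)
stop [0.6337843  0.09744883 0.10098565] [0.67947589 0.12586894 0.20581612]
side platform z 0.046768988244557885 4717 table z 0.0024152048697666517
((584.4252319335938, 22.856460571289062), (314.2759094238281, 263.5429992675781), 86.05696105957031)
blue 163
 fence ((660.0592651367188, 31.260290145874023), (116.42444610595703, 10.259982109069824), 86.23409271240234)
blk ((528.7033081054688, -358.9850769042969), (62.41284942626953, 246.47360229492188), 86.38765716552734) 0.07564865816619315 800
fin ((430.4995422363281, -354.182861328125), (11.12821102142334, 36.5325813293457), 2.866410255432129) 0.07295586879876331
knob [ 0.57922177 -0.12876343  0.13024784] 38 ((580.7344360351562, -126.05755615234375), (14.404158592224121, 15.95539665222168), 40.281761169433594)
stop [0.63342864 0.10021407 0.1005976 ] [0.68039659 0.12715819 0.20419806]
```

```bash
python3 - <<'E'
from h import *
for n,(a,b,c,d) in dict(top=(200,330,140,255),side=(210,370,130,270)).items():
    im=cv2.imread(f'pics/{n}0.png')[c:d,a:b]; cv2.imwrite(f'pics/{n}0c.png',cv2.resize(im,None,fx=4,fy=4,interpolation=2))
E
```

```text
(no output)
```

View pics/top0c.png

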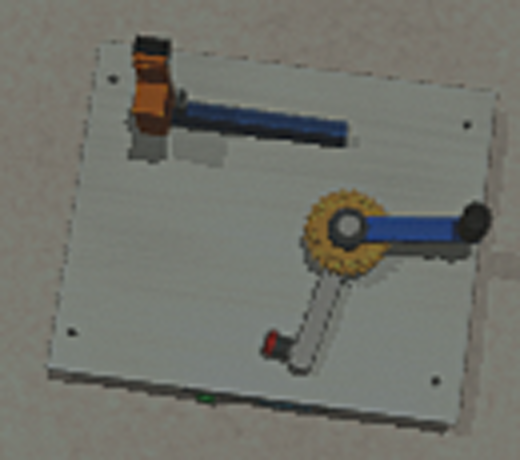

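View pics/side0c.png

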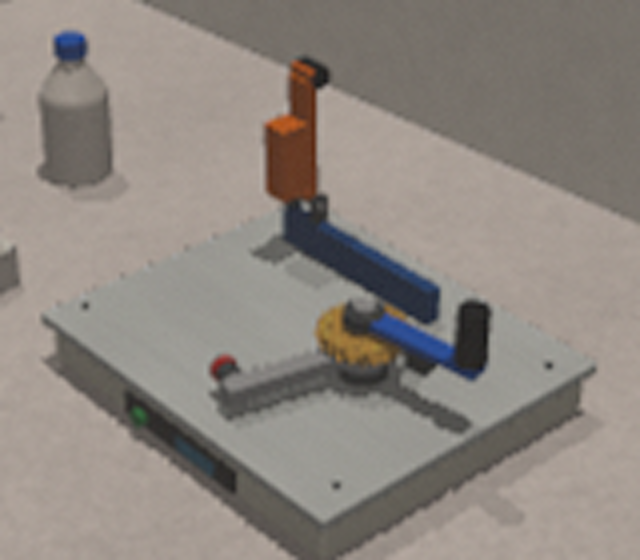

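```bash
cat >> h.py <<'E'
YAW=np.deg2rad(-3.64); O=np.array([.5978,.0770,0.])
RF=R.from_euler('z',YAW)
def f2w(p): return RF.apply(p)+O
def w2f(p): return RF.inv().apply(np.asarray(p)-O)
def where():
    s=state(); r=rot(s['tool_rot']); x=r.as_matrix()[:,0]; z=r.as_matrix()[:,2]
    ax=np.rad2deg(np.arctan2(x[1],x[0])-YAW)
    print('t',round(s['time'],2),'fix mm',(w2f(s['tool_pos'])*1000).round(1),'toolx in fix deg',ax.round(2),'z',z.round(3),'F fix',RF.inv().apply(s['contact_force']).round(1),'w',round(s['gripper_width'],3)); return s
def plan(pf,ax):
    """target fixture pos mm, tool x angle in fixture deg, tool down"""
    s=where(); r=rot(s['tool_rot']); a=np.deg2rad(ax)+YAW
    T=R.from_matrix(np.array([[np.cos(a),np.sin(a),0],[np.sin(a),-np.cos(a),0],[0,0,-1]]).T)
    d=f2w(np.array(pf)/1000)-s['tool_pos']
    print('shift units in current tool',(r.inv().apply(d)/.04).round(2),' in final tool',(T.inv().apply(d)/.04).round(2),' turn units',(np.rad2deg((r.inv()*T).as_rotvec())/5).round(2))
E
python3 - <<'E'
from h import *
plan([76,41,300],90)
d=dict(np.load('pics/top0.npz'));P=cloud(d)
for n in('top','side'):
    d=dict(np.load(f'pics/{n}0.npz'));P=cloud(d);X,Y,Z=P[...,0],P[...,1],P[...,2]
    b=(X>.35)&(X<.5)&(Y<-.28)&(Y>-.42)&(Z>.035)
    q=P[b&(Z<.05)]; print(n,cv2.minAreaRect(q[:,:2].astype(np.float32)*1000))
    w=(X>.6)&(X<.72)&(Y>.08)&(Y<.15)&(Z>.18); print(w2f(np.nanmin(P[w],0))*1000,w2f(np.nanmax(P[w],0))*1000)
E
```

```text
t 0.1 fix mm [-478.   499.2  230.1] toolx in fix deg 79.5 z [-0.001 -0.002 -1.   ] F fix [-0.1  0.5 -0.1] w 0.998
shift units in current tool [-8.74 15.7  -1.73]  in final tool [-11.45  13.85  -1.75]  turn units [-0.    0.02 -2.1 ]
top ((430.5247802734375, -351.239013671875), (50.66341781616211, 59.514503479003906), 2.5070929527282715)
[ 58.00052507  27.50142637 180.21556611] [ 78.44512093  53.38104825 205.81611863]
side ((431.8181457519531, -352.89666748046875), (52.06766128540039, 60.72962951660156), 1.235388159751892)
[ 57.83264652  27.53879498 181.06560727] [ 79.31373526  54.22905371 204.19806015]
```

carry_out --moves '[[[0,0,-0.7,-0.3,0.4,-0.2,1],[0,0,-0.7,-0.57,0.69,-0.2,1],[0,0,-0.7,-0.57,0.69,-0.2,1],[0,0,0,-0.57,0.69,-0.2,1],[0,0,0,-0.57,0.69,-0.2,1],[0,0,0,-0.57,0.69,-0.2,0.5],[0,0,0,-0.57,0.69,-0.2,0.3],[0,0,0,-0.57,0.69,-0.2,0.3]]]'

```text
time: 0.77
tool_pos: [0.3439, 0.4129, 0.2952]
tool_rot: [-0.0, 0.729, 0.684, -0.0]
contact_force: [0.9, 0.5, -0.5]
gripper_width: 0.651
```

carry_out --moves '[[[0,0,0,-0.57,0.69,0,0.2],[0,0,0,-0.57,0.69,0,0.2],[0,0,0,-0.57,0.69,0,0.2],[0,0,0,-0.57,0.69,0,0.2],[0,0,0,-0.57,0.69,0,0.2],[0,0,0,-0.57,0.69,0,0.2],[0,0,0,-0.57,0.69,0,0.2],[0,0,0,-0.57,0.69,0,0.2]]]'

```text
time: 1.43
tool_pos: [0.5528, 0.2168, 0.2947]
tool_rot: [-0.0, 0.729, 0.684, -0.0]
contact_force: [-0.7, 0.6, -0.0]
gripper_width: 0.601
```

```bash
python3 - <<'E'
from h import *
plan([76,41,280],90)
E
```

```text
t 1.43 fix mm [-53.8 136.7 294.7] toolx in fix deg 89.98 z [-0.001 -0.    -1.   ] F fix [-0.7  0.6 -0. ] w 0.601
shift units in current tool [-2.39  3.25  0.37]  in final tool [-2.39  3.24  0.37]  turn units [-0.01  0.   -0.  ]
```

carry_out --moves '[[[0,0,0,-0.55,0.75,0.1,0.2],[0,0,0,-0.55,0.75,0.1,0.2],[0,0,0,-0.55,0.75,0.1,0.2],[0,0,0,-0.5,0.65,0.05,0.2],[0,0,0,0,0,0,0.2],[0,0,0,0,0,0,0.2]]]'

```text
time: 1.93
tool_pos: [0.6626, 0.1238, 0.2796]
tool_rot: [-0.001, 0.73, 0.683, -0.001]
contact_force: [0.2, 0.7, 0.2]
gripper_width: 0.604
```

```bash
python3 - <<'E'
from h import *
plan([76,41,174],90)
d=snap('wrist','w1'); print(d['hand_eye'].round(3))
E
```

```text
t 1.93 fix mm [ 61.7  50.8 279.6] toolx in fix deg 89.86 z [-0.003  0.    -1.   ] F fix [0.1 0.7 0.2] w 0.604
shift units in current tool [-0.24  0.36  2.64]  in final tool [-0.25  0.36  2.64]  turn units [-0.03  0.   -0.03]
[[ 1.     0.001 -0.     0.001]
 [-0.001  0.944  0.329 -0.086]
 [ 0.    -0.329  0.944 -0.142]
 [ 0.     0.     0.     1.   ]]
```

View pics/w1.png

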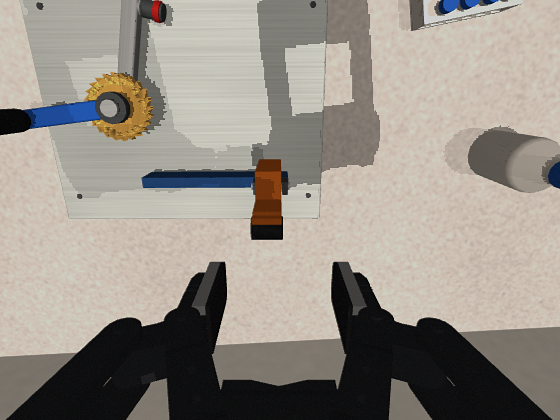

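The wrist view shows the stop's black grip at (266,231), slightly left of the jaw middle (278). I'll locate it in depth.

```bash
python3 - <<'E'
from h import *
s=where(); d=dict(np.load('pics/w1.npz'))
T=np.eye(4);T[:3,:3]=rot(s['tool_rot']).as_matrix();T[:3,3]=s['tool_pos']
P=cloud(d,T@d['hand_eye']); F=w2f(P.reshape(-1,3)).reshape(P.shape)*1000
m=np.zeros(F.shape[:2],bool); m[155:243,245:290]=1
m&=(F[...,2]>85)
for lo,hi in((85,110),(110,170),(170,196),(196,215)):
    k=m&(F[...,2]>lo)&(F[...,2]<hi); 
    if k.sum(): print(lo,hi,k.sum(),np.percentile(F[k],[2,50,98],axis=0).round(1).tolist())
# fence and platform check
hsv=cv2.cvtColor(d['frame'],cv2.COLOR_RGB2HSV)
b=(hsv[...,0]>100)&(hsv[...,0]<125)&(hsv[...,1]>120)&(F[...,0]>40)&(F[...,0]<90)&(F[...,1]<60)&(F[...,1]>-120)&(F[...,2]>72)
print(b.sum(),np.percentile(F[b],[1,50,99],axis=0).round(1).tolist(),cv2.minAreaRect(F[b][:,:2].astype(np.float32)))
E
```

```text
t 1.98 fix mm [ 61.1  51.9 280.3] toolx in fix deg 89.95 z [-0.002  0.    -1.   ] F fix [-0.5  1.1  1. ] w 0.605
85 110 208 [[35.5, 23.9, 87.3], [63.3, 56.0, 97.3], [72.8, 63.3, 108.3]]
110 170 1067 [[34.6, 32.9, 114.6], [43.8, 43.5, 160.1], [58.6, 53.7, 168.2]]
170 196 406 [[57.7, 32.7, 171.1], [58.4, 43.4, 189.3], [61.4, 54.3, 195.3]]
196 215 732 [[60.6, 32.2, 197.0], [68.0, 43.3, 200.3], [78.2, 55.0, 202.3]]
1220 [[59.5, -95.4, 72.4], [65.4, -35.0, 75.6], [71.9, 27.1, 305.5]] ((58.185787200927734, -18.38018798828125), (155.79888916015625, 33.303306579589844), 87.7189712524414)
```

carry_out --moves '[[[0,0,0,-0.11,0.11,0.5,0.2],[0,0,0,-0.11,0.11,0.6,0.2],[0,0,0,0,0,0.7,0.2],[0,0,0,0,0,0.55,0.2],[0,0,0,0,0,0.3,0.2],[0,0,0,0,0,0,0.2],[0,0,0,0,0,0,0.2]]]'

```text
time: 2.57
tool_pos: [0.6699, 0.1167, 0.1755]
tool_rot: [-0.0, 0.729, 0.685, -0.0]
contact_force: [-0.7, 0.3, -0.1]
gripper_width: 0.604
```

```bash
python3 - <<'E'
from h import *
plan([70,42.5,174],90)
d=snap('wrist','w2')
E
```

```text
t 2.57 fix mm [ 69.5  44.2 175.5] toolx in fix deg 90.07 z [-0.  0. -1.] F fix [-0.7  0.3 -0.1] w 0.604
shift units in current tool [-0.04  0.01  0.04]  in final tool [-0.04  0.01  0.04]  turn units [-0.01 -0.    0.01]
```

View pics/w2.png

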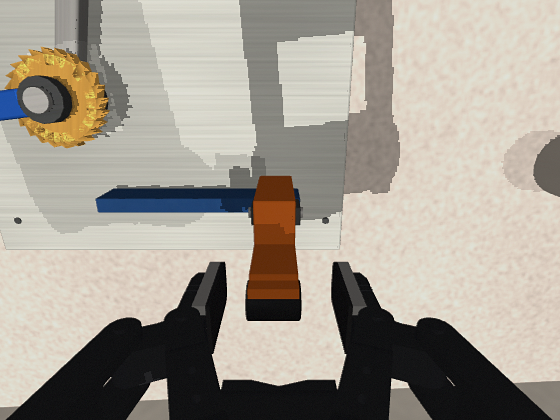

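The grip (246–301, 280–320) is between the pads, about 2.5 mm off-centre. I'll centre on it and close.

carry_out --moves '[[[0,0,0,-0.06,0,0.04,0.2],[0,0,0,0,0,0,-1],[0,0,0,0,0,0,-1],[0,0,0,0,0,0,-1],[0,0,0,0,0,0,-1],[0,0,0,0,0,0,-1]]]'

```text
time: 3.12
tool_pos: [0.6712, 0.1141, 0.1754]
tool_rot: [0.0, 0.729, 0.684, 0.001]
contact_force: [-0.1, 2.9, 5.5]
gripper_width: 0.267
```

```bash
python3 - <<'E'
from h import *
plan([70,42.5,174],90)
E
```

```text
t 3.12 fix mm [ 70.9  41.7 175.4] toolx in fix deg 90.01 z [ 0.003  0.001 -1.   ] F fix [-0.3  2.9  5.5] w 0.267
shift units in current tool [ 0.02 -0.02  0.04]  in final tool [ 0.02 -0.02  0.04]  turn units [ 0.03 -0.02  0.  ]
```

```bash
python3 -c "
import numpy as np
p=np.deg2rad(np.linspace(92.5,3.9,17));x=66-102.2*np.cos(p);z=90+102.2*np.sin(p)
for a,b in zip(np.diff(x)/40,-np.diff(z)/40):print(round(a,2),round(b,2))"
```

```text
-0.25 0.0
-0.25 0.02
-0.24 0.05
-0.24 0.07
-0.23 0.09
-0.22 0.12
-0.21 0.14
-0.19 0.16
-0.18 0.17
-0.16 0.19
-0.14 0.2
-0.12 0.22
-0.1 0.23
-0.08 0.24
-0.05 0.24
-0.03 0.25
```

carry_out --moves '[[[0,0,0,0,-0.25,0.0,-1],[0,0,0,0,-0.25,0.02,-1],[0,0,0,0,-0.24,0.05,-1],[0,0,0,0,-0.24,0.07,-1],[0,0,0,0,-0.23,0.09,-1],[0,0,0,0,-0.22,0.12,-1],[0,0,0,0,-0.21,0.14,-1],[0,0,0,0,-0.19,0.16,-1]]]'

```text
time: 3.78
tool_pos: [0.5991, 0.1186, 0.1507]
tool_rot: [0.002, 0.729, 0.684, 0.003]
contact_force: [-0.5, 2.0, 7.5]
gripper_width: 0.262
```

```bash
python3 -c "
from h import *
where()"
```

```text
t 3.78 fix mm [ -1.3  41.6 150.7] toolx in fix deg 90.01 z [ 0.007  0.001 -1.   ] F fix [-0.6  1.9  7.5] w 0.262
```

carry_out --moves '[[[0,0,0,0,-0.18,0.17,-1],[0,0,0,0,-0.16,0.19,-1],[0,0,0,0,-0.14,0.2,-1],[0,0,0,0,-0.12,0.22,-1],[0,0,0,0,-0.1,0.23,-1],[0,0,0,0,-0.08,0.24,-1],[0,0,0,0,-0.05,0.24,-1],[0,0,0,0,-0.03,0.24,-1]]]'

```text
time: 4.45
tool_pos: [0.5634, 0.1208, 0.0794]
tool_rot: [0.0, 0.729, 0.684, 0.001]
contact_force: [-1.5, 3.0, 5.6]
gripper_width: 0.264
```

```bash
python3 -c "
from h import *
where()"
```

```text
t 4.45 fix mm [-37.1  41.6  79.4] toolx in fix deg 90.02 z [ 0.002  0.001 -1.   ] F fix [-1.7  2.9  5.6] w 0.264
```

carry_out --moves '[[[0,0,0,0,0,0.06,-1],[0,0,0,0,0,0.05,-1],[0,0,0,0,0,0,-1]]]'

```text
time: 4.7
tool_pos: [0.5631, 0.1208, 0.0745]
tool_rot: [-0.0, 0.729, 0.684, 0.0]
contact_force: [-2.2, 4.5, 3.9]
gripper_width: 0.266
```

```bash
python3 -c "
from h import *
where()"
```

```text
t 4.7 fix mm [-37.4  41.5  74.5] toolx in fix deg 90.02 z [ 0.     0.001 -1.   ] F fix [-2.5  4.4  3.9] w 0.266
```

carry_out --moves '[[[0,0,0,0,0,0,0.2],[0,0,0,0,0,0,0.2],[0,0,0,0,0,0,0.2],[0,0,0,0,0,-0.4,0.2],[0,0,0,0,0,-0.8,0.2],[0,0,0,0,0,-0.8,0.2],[0,0,0,0,0,0,0.2]]]'

```text
time: 5.28
tool_pos: [0.5669, 0.1201, 0.1614]
tool_rot: [0.004, 0.729, 0.684, 0.004]
contact_force: [1.4, -0.0, 0.1]
gripper_width: 0.599
```

```bash
python3 - <<'E'
from h import *
s=where(); d=snap('wrist','w3')
T=np.eye(4);T[:3,:3]=rot(s['tool_rot']).as_matrix();T[:3,3]=s['tool_pos']
F=w2f(cloud(d,T@d['hand_eye']).reshape(-1,3)).reshape(420,560,3)*1000
hsv=cv2.cvtColor(d['frame'],cv2.COLOR_RGB2HSV)
m=(hsv[...,0]<16)&(hsv[...,1]>150)&(F[...,1]>25)&(F[...,1]<60)&(F[...,2]>80)
for a in range(-50,70,10):
    k=m&(F[...,0]>a)&(F[...,0]<a+10)
    if k.sum()>5: print(a,k.sum(),np.percentile(F[k][:,2],[10,50,90]).round(1),np.percentile(F[k][:,1],[2,98]).round(1))
d=snap('side','s3'); im=cv2.imread('pics/s3.png')[120:280,200:380]; cv2.imwrite('pics/s3c.png',cv2.resize(im,None,fx=4,fy=3.7,interpolation=2))
E
```

```text
t 5.28 fix mm [-33.6  41.  161.4] toolx in fix deg 89.98 z [ 0.011  0.    -1.   ] F fix [1.4 0.  0.1] w 0.599
-50 96 [90.7 92.9 97.9] [31.9 52.7]
-30 156 [96.  96.9 97.5] [32.3 52.4]
-20 372 [95.8 96.5 97.4] [32.2 52.5]
-10 363 [95.5 96.3 97. ] [32.  52.7]
0 357 [95.1 95.9 96.7] [31.9 52.9]
10 336 [94.9 95.6 96.4] [31.7 53. ]
20 321 [94.5 95.3 96. ] [31.6 52.5]
30 304 [94.3 94.9 95.6] [32.2 52.7]
40 293 [94.  94.7 95.4] [32.1 52.9]
50 282 [93.6 94.3 95. ] [31.9 53. ]
60 97 [93.3 94.1 94.7] [31.8 53.3]
```

View pics/w3.png

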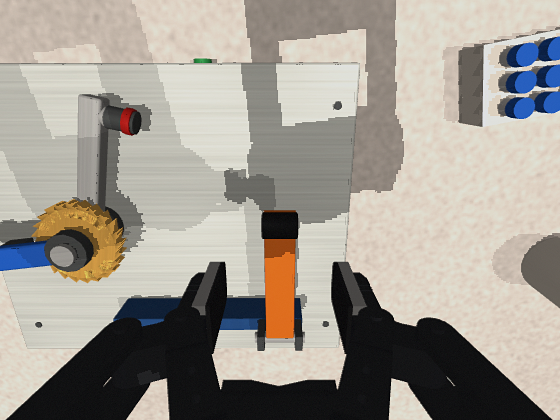

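View pics/s3c.png

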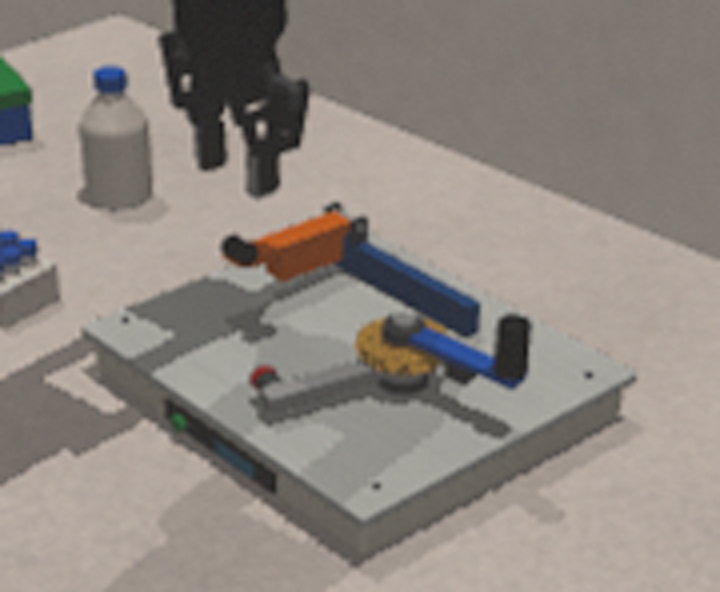

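The stop is lying level at (265–300, 212–340). I'll recheck its level once the arm has settled, and measure the fence and platform in the wrist frame.

```bash
cat >> h.py <<'E'
def wcloud(f):
    s=where(); d=snap('wrist',f)
    T=np.eye(4);T[:3,:3]=rot(s['tool_rot']).as_matrix();T[:3,3]=s['tool_pos']
    F=w2f(cloud(d,T@d['hand_eye']).reshape(-1,3)).reshape(420,560,3)*1000
    return d,F,cv2.cvtColor(d['frame'],cv2.COLOR_RGB2HSV)
E
python3 - <<'E'
from h import *
d,F,hsv=wcloud('w4')
m=(hsv[...,0]<16)&(hsv[...,1]>150)&(F[...,1]>25)&(F[...,1]<60)&(F[...,2]>80)&(F[...,0]>-25)&(F[...,0]<60)
print('slope',np.polyfit(F[m][:,0],F[m][:,2],1),'y',np.percentile(F[m][:,1],[1,99]))
p=(abs(F[...,2]-45)<6)&(F[...,1]<100)&(F[...,0]<50); A=np.c_[F[p][:,:2],np.ones(p.sum())]
print('plat',np.linalg.lstsq(A,F[p][:,2],rcond=None)[0])
print('platform edge y',np.percentile(F[p][:,1],99.8),'x min',np.percentile(F[p][:,0],.2))
E
```

```text
t 5.38 fix mm [-36.4  40.7 156. ] toolx in fix deg 89.98 z [ 0.003 -0.    -1.   ] F fix [ 0.8 -0.7 -0.1] w 0.598
slope [-3.14362621e-02  9.61368971e+01] y [31.78353399 52.9796959 ]
plat [ 1.78530922e-03 -3.17262864e-04  4.49994273e+01]
platform edge y 99.42553088876055 x min -139.29914664187342
```

carry_out --moves '[[[0,0,0,0,0,0,-1],[0,0,0,0,0,0,-1],[0,0,0,0,0,0.3,-1],[0,0,0,0,0,0.4,-1],[0,0,0,0,0,0.4,-1],[0,0,0,0,0,0.08,-1],[0,0,0,0,0,0.06,-1],[0,0,0,0,0,0,-1]]]'

```text
time: 6.1
tool_pos: [0.5623, 0.1202, 0.1056]
tool_rot: [-0.001, 0.729, 0.684, -0.001]
contact_force: [-7.3, -1.5, 13.2]
gripper_width: -0.001
```

carry_out --moves '[[[0,0,0,0,0,0.05,-1],[0,0,0,0,0,0.05,-1],[0,0,0,0,0,0,-1]]]'

```text
time: 6.35
tool_pos: [0.5625, 0.1203, 0.105]
tool_rot: [-0.001, 0.729, 0.684, -0.002]
contact_force: [-17.3, -1.6, 28.6]
gripper_width: -0.001
```

carry_out --moves '[[[0,0,0,0,0,-0.5,-0.5],[0,0,0,0,0,-0.9,0],[0,0,0,0,0,-0.9,0],[0,0,0,0,0,-0.6,0]]]'

```text
time: 6.68
tool_pos: [0.5634, 0.1203, 0.2184]
tool_rot: [0.0, 0.729, 0.684, 0.001]
contact_force: [0.3, -0.3, 0.4]
gripper_width: 0.505
```

```bash
python3 -c "
from h import *
p=w2f([.431,-.352,0])*1000;print(p)
plan([p[0],p[1],180],6)"
```

```text
[-139.22747208 -438.72423117    0.        ]
t 6.68 fix mm [-37.1  41.  218.4] toolx in fix deg 90.0 z [ 0.001  0.    -1.   ] F fix [ 0.3 -0.3  0.4] w 0.505
shift units in current tool [-11.99  -2.55   0.96]  in final tool [-3.79 11.66  0.96]  turn units [ 1.00e-02 -1.00e-02  1.68e+01]
```

carry_out --moves '[[[0,0,0,-0.5,-0.1,0,0],[0,0,0,-0.85,-0.18,0,0],[0,0,0,-0.85,-0.18,0,0],[0,0,0,-0.85,-0.18,0,0],[0,0,0,-0.85,-0.18,0,0],[0,0,0,-0.85,-0.18,0,0],[0,0,0,-0.85,-0.18,0,0],[0,0,0,-0.85,-0.18,0,0]]]'

```text
time: 7.35
tool_pos: [0.4911, -0.135, 0.2148]
tool_rot: [-0.001, 0.729, 0.684, -0.0]
contact_force: [0.8, 1.2, -0.0]
gripper_width: 0.502
```

carry_out --moves '[[[0,0,0,-0.85,-0.18,0,0],[0,0,0,-0.85,-0.18,0,0],[0,0,0,-0.85,-0.18,0,0],[0,0,0,-0.85,-0.18,0,0],[0,0,0,-0.85,-0.18,0,0],[0,0,0,-0.85,-0.18,0,0],[0,0,0.5,-0.4,-0.1,0,0],[0,0,0.9,0,0,0,0]]]'

```text
time: 8.02
tool_pos: [0.4294, -0.3532, 0.2145]
tool_rot: [-0.001, 0.772, 0.636, -0.001]
contact_force: [-0.0, 0.8, 0.1]
gripper_width: 0.498
```

carry_out --moves '[[[0,0,1,0,0,0,0],[0,0,1,0,0,0,0],[0,0,1,0,0,0,0],[0,0,1,0,0,0,0],[0,0,1,0,0,0,0],[0,0,1,0,0,0,0],[0,0,1,0,0,0,0],[0,0,1,0,0,0,0]]]'

```text
time: 8.68
tool_pos: [0.4308, -0.3499, 0.2146]
tool_rot: [-0.001, 0.942, 0.335, -0.001]
contact_force: [-0.1, 0.6, 0.3]
gripper_width: 0.501
```

carry_out --moves '[[[0,0,1,0,0,0,0],[0,0,1,0,0,0,0],[0,0,1,0,0,0,0],[0,0,1,0,0,0,0],[0,0,1,0,0,0,0],[0,0,1,0,0,0,0],[0,0,1,0,0,0,0],[0,0,0.4,0,0,0,0]]]'

```text
time: 9.35
tool_pos: [0.4308, -0.3499, 0.2146]
tool_rot: [-0.001, 1.0, 0.019, -0.001]
contact_force: [0.6, -0.7, 0.0]
gripper_width: 0.502
```

```bash
python3 - <<'E'
from h import *
d,F,hsv=wcloud('w5')
Z=F[...,2]
m=(Z>38)&(Z<48)&(F[...,1]<-380)
print('top',cv2.minAreaRect(F[m][:,:2].astype(np.float32)))
g=(hsv[...,0]>45)&(hsv[...,0]<80)&(hsv[...,1]>100)&(Z>66)&(Z<80)
print('fin',cv2.minAreaRect(F[g][:,:2].astype(np.float32)),np.median(Z[g]))
plan([-139,-438,150],6)
E
```

```text
t 9.35 fix mm [-139.6 -436.6  214.6] toolx in fix deg 5.8 z [-0.002  0.002 -1.   ] F fix [ 0.6 -0.7  0. ] w 0.502
top ((-23.49060821533203, -551.9295654296875), (286.90728759765625, 287.4824523925781), 88.91838836669922)
fin ((-138.20355224609375, -437.5869445800781), (11.477132797241211, 39.726165771484375), 4.01676607131958) 71.69019237882625
t 9.4 fix mm [-139.6 -436.6  214.6] toolx in fix deg 5.83 z [-0.002  0.002 -1.   ] F fix [ 0.4 -0.2  0.5] w 0.503
shift units in current tool [0.01 0.04 1.61]  in final tool [0.01 0.04 1.61]  turn units [-0.02  0.02 -0.03]
```

View pics/w5.png

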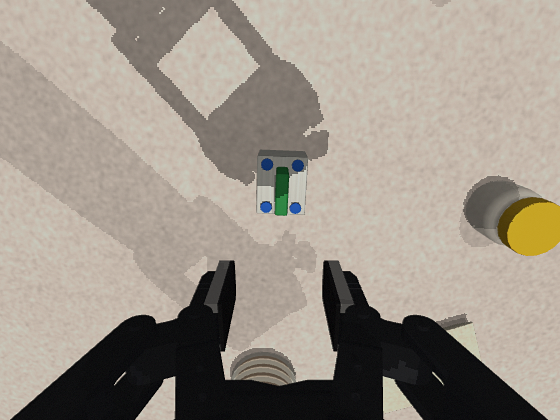

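carry_out --moves '[[[0,0,0.36,0.035,0.025,0.5,0],[0,0,0,0,0,0.8,0],[0,0,0,0,0,0.8,0],[0,0,0,0,0,0.8,0],[0,0,0,0,0,0.6,0],[0,0,0,0,0,0.4,0],[0,0,0,0,0,0.2,0],[0,0,0,0,0,0,0]]]'

```text
time: 10.07
tool_pos: [0.431, -0.3495, 0.0491]
tool_rot: [-0.002, 1.0, 0.005, -0.002]
contact_force: [-0.3, -0.7, -0.6]
gripper_width: 0.501
```

```bash
python3 - <<'E'
from h import *
d,F,hsv=wcloud('w6')
E
```

```text
t 10.07 fix mm [-139.4 -436.3   49.1] toolx in fix deg 4.23 z [-0.004  0.004 -1.   ] F fix [-0.3 -0.7 -0.6] w 0.501
```

View pics/w6.png

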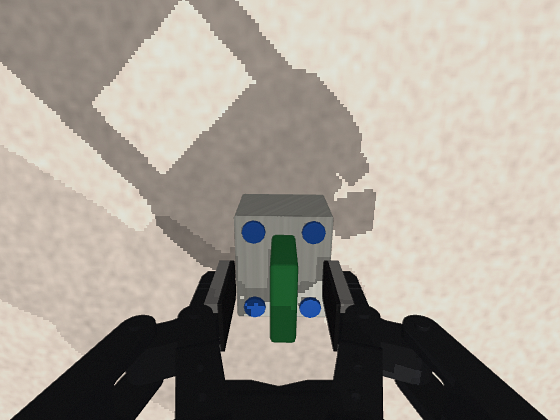

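The fin (271–298, 237–342) sits between the pads. Closing.

carry_out --moves '[[[0,0,0,0.03,0.02,0,0],[0,0,0,0,0,0,-1],[0,0,0,0,0,0,-1],[0,0,0,0,0,0,-1],[0,0,0,0,0,0,-1],[0,0,0,0,0,0,-1],[0,0,0,0,0,0,-1]]]'

```text
time: 10.7
tool_pos: [0.4345, -0.3528, 0.0539]
tool_rot: [0.001, 1.0, 0.005, 0.001]
contact_force: [-1.7, 0.4, 5.1]
gripper_width: 0.12
```

```bash
python3 - <<'E'
from h import *
where()
d,F,hsv=wcloud('w7')
g=(hsv[...,0]>45)&(hsv[...,0]<80)&(hsv[...,1]>100)&(F[...,2]>66)&(F[...,2]<80)
print('fin',cv2.minAreaRect(F[g][:,:2].astype(np.float32)),np.median(F[g][:,2]))
m=(F[...,2]>36)&(F[...,2]<42)&(F[...,1]<-380)&(F[...,1]>-500)&(F[...,0]>-180)&(F[...,0]<-100)
print('top',np.percentile(F[m],[1,99],axis=0),np.median(F[m][:,2]))
E
```

```text
t 10.7 fix mm [-135.7 -439.3   53.9] toolx in fix deg 4.2 z [ 0.001 -0.002 -1.   ] F fix [-1.7  0.3  5.1] w 0.12
t 10.7 fix mm [-135.7 -439.3   53.9] toolx in fix deg 4.2 z [ 0.001 -0.002 -1.   ] F fix [-1.7  0.3  5.1] w 0.12
fin ((-137.1804656982422, -437.2283630371094), (11.905929565429688, 40.01565933227539), 3.534795045852661) 71.77951080615836
top [[-162.83102562 -449.0781363    36.70384885]
 [-112.9121559  -406.74587874   41.65306813]] 39.898118246747984
```

View pics/w7.png

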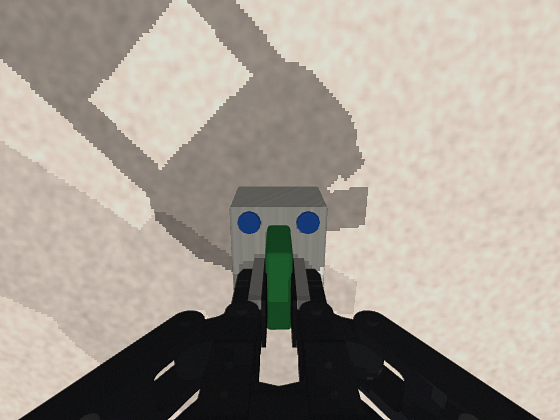

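carry_out --moves '[[[0,0,0,0,0,-0.3,-1],[0,0,0,0,0,-0.6,-1],[0,0,0,0,0,-0.8,-1],[0,0,0.26,0,0,-0.8,-1],[0,0,0.26,0,-0.2,-0.8,-1],[0,0,0.26,0.1,-0.5,-0.8,-1],[0,0,0,0.3,-0.7,-0.2,-1],[0,0,0,0.3,-0.7,0,-1]]]'

```text
time: 11.42
tool_pos: [0.4672, -0.2701, 0.229]
tool_rot: [0.002, 1.0, -0.03, 0.003]
contact_force: [0.2, 0.5, -3.4]
gripper_width: 0.118
```

carry_out --moves '[[[0,0,0,0.3,-0.7,0,-1],[0,0,0,0.3,-0.7,0,-1],[0,0,0,0.3,-0.7,0,-1],[0,0,0,0.3,-0.7,0,-1],[0,0,0,0.3,-0.7,0,-1],[0,0,0,0.3,-0.7,0,-1],[0,0,0,0.3,-0.7,0,-1],[0,0,0,0.3,-0.7,0,-1]]]'

```text
time: 12.08
tool_pos: [0.5743, -0.0499, 0.2236]
tool_rot: [-0.0, 1.0, -0.029, -0.001]
contact_force: [-0.9, -0.1, -3.3]
gripper_width: 0.121
```

```bash
python3 -c "
from h import *
plan([30,-6,220],0.3)"
```

```text
t 12.08 fix mm [ -15.4 -128.1  223.6] toolx in fix deg 0.31 z [-0.002  0.001 -1.   ] F fix [-0.9 -0.2 -3.3] w 0.121
shift units in current tool [ 1.15 -3.05  0.09]  in final tool [ 1.15 -3.05  0.09]  turn units [-0.    0.02  0.  ]
```

carry_out --moves '[[[0,0,0,0.3,-0.7,0,-1],[0,0,0,0.3,-0.7,0,-1],[0,0,0,0.25,-0.7,0,-1],[0,0,0,0.2,-0.5,0,-1],[0,0,0,0.1,-0.3,0,-1],[0,0,0,0,0,0,-1],[0,0,0,0,0,0,-1]]]'

```text
time: 12.67
tool_pos: [0.6269, 0.0614, 0.2238]
tool_rot: [0.0, 1.0, -0.029, -0.001]
contact_force: [0.4, -0.3, -3.6]
gripper_width: 0.122
```

```bash
python3 - <<'E'
from h import *
plan([30,-6,220],0.3)
d,F,hsv=wcloud('w8')
d=snap('side','s8'); im=cv2.imread('pics/s8.png')[80:260,200:380]; cv2.imwrite('pics/s8c.png',cv2.resize(im,None,fx=3.3,fy=3.3,interpolation=2))
E
```

```text
t 12.67 fix mm [ 30.  -13.7 223.8] toolx in fix deg 0.35 z [-0.002 -0.001 -1.   ] F fix [ 0.4 -0.3 -3.6] w 0.122
shift units in current tool [ 0.   -0.19  0.09]  in final tool [ 0.   -0.19  0.09]  turn units [0.01 0.02 0.01]
t 12.67 fix mm [ 30.  -13.7 223.8] toolx in fix deg 0.35 z [-0.002 -0.001 -1.   ] F fix [ 0.4 -0.3 -3.6] w 0.122
```

View pics/w8.png

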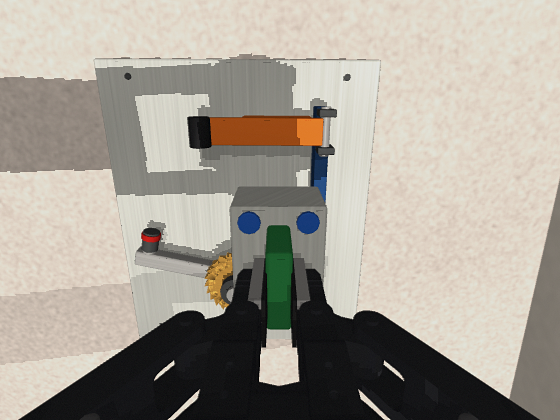

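View pics/s8c.png

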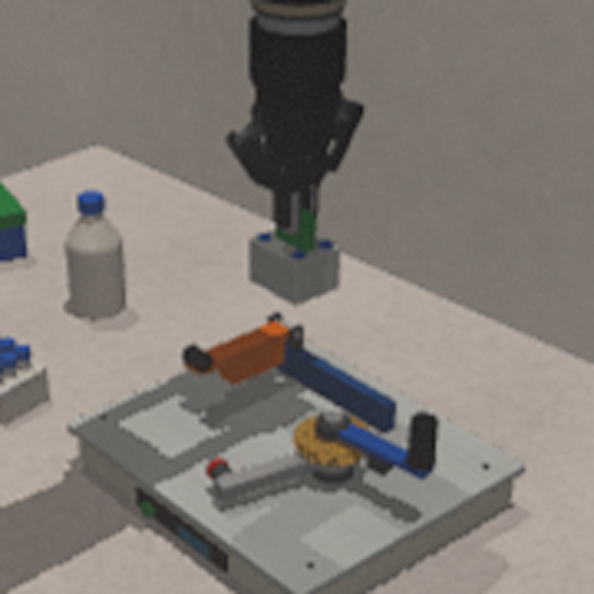

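```bash
python3 - <<'E'
from h import *
d=dict(np.load('pics/w8.npz'));s=state()
T=np.eye(4);T[:3,:3]=rot(s['tool_rot']).as_matrix();T[:3,3]=s['tool_pos']
F=w2f(cloud(d,T@d['hand_eye']).reshape(-1,3)).reshape(420,560,3)*1000
hsv=cv2.cvtColor(d['frame'],cv2.COLOR_RGB2HSV)
c=np.zeros((420,560),bool);c[185:275,225:335]=1
m=c&(hsv[...,1]<60)&(F[...,2]>195)&(F[...,2]<240)
h=np.median(F[m][:,2]);print('block top',h,np.percentile(F[m],[0.5,50,99.5],axis=0).round(1).tolist())
k=m&(abs(F[...,2]-h)<1.5); print(np.percentile(F[k],[1,99],axis=0).round(1).tolist(),cv2.minAreaRect(F[k][:,:2].astype(np.float32)))
# front edge line: per column max y
for col in(240,270,300,320):
    q=F[185:230,col]; print(col,q[::4].round(1).tolist()) if col==270 else None
g=(hsv[...,0]>45)&(hsv[...,0]<80)&(hsv[...,1]>100)&(F[...,2]>225)
print('fin',cv2.minAreaRect(F[g][:,:2].astype(np.float32)),np.median(F[g][:,2]))
o=(hsv[...,0]<18)&(hsv[...,1]>150)&(F[...,2]>85)&(F[...,2]<105)&(F[...,1]>15)&(F[...,1]<70)
print('leaf',np.percentile(F[o],[1,50,99],axis=0).round(1).tolist())
f=(hsv[...,0]>100)&(hsv[...,0]<125)&(hsv[...,1]>120)&(F[...,2]>60)&(F[...,2]<85)&(F[...,0]>40)&(F[...,0]<90)
print('fence',np.percentile(F[f],[1,50,99],axis=0).round(1).tolist())
p=(abs(F[...,2]-45)<5); print('plat',np.percentile(F[p],[.2,99.8],axis=0).round(1).tolist(),np.median(F[p][:,2]))
E
```

```text
block top 210.03098426602745 [[3.9, -20.8, 195.7], [27.9, 1.1, 210.0], [53.1, 17.2, 239.3]]
[[4.1, -20.0, 208.7], [52.9, 16.8, 211.3]] ((28.416107177734375, -2.5981884002685547), (39.89982986450195, 50.05735778808594), 89.39912414550781)
270 [[20.2, -17.1, 44.8], [23.6, 16.8, 178.4], [23.8, 17.1, 187.8], [24.0, 16.9, 194.6], [24.2, 16.7, 201.2], [24.3, 16.8, 208.1], [24.4, 15.6, 210.9], [24.4, 13.3, 210.5], [24.4, 10.9, 209.8], [24.4, 9.1, 210.7], [24.4, 6.8, 210.5], [24.5, 6.9, 216.1]]
fin ((28.817577362060547, -12.68319320678711), (11.831246376037598, 40.445343017578125), 0.28637078404426575) 241.84960150529253
leaf [[-26.5, 30.6, 86.8], [18.4, 41.9, 94.1], [63.2, 52.3, 95.9]]
fence [[60.5, -20.6, 61.1], [65.4, 4.4, 75.2], [72.1, 59.4, 77.0]]
plat [[-138.4, -203.7, 42.9], [119.9, 99.9, 47.3]] 45.05833819820898
```

carry_out --moves '[[[0,0,0,0.1,-0.27,0.3,-1],[0,0,0,0,0,0.6,-1],[0,0,0,0,0,0.6,-1],[0,0,0,0,0,0.5,-1],[0,0,0,0,0,0.4,-1],[0,0,0,0,0,0.2,-1],[0,0,0,0,0,0,-1],[0,0,0,0,0,0,-1]]]'

```text
time: 13.43
tool_pos: [0.632, 0.0717, 0.1203]
tool_rot: [-0.0, 1.0, -0.029, -0.0]
contact_force: [-0.2, -0.5, -3.2]
gripper_width: 0.123
```

```bash
python3 - <<'E'
from h import *
plan([34,-2.5,99],0)
d,F,hsv=wcloud('w9')
c=np.zeros((420,560),bool);c[185:275,225:335]=1
m=c&(hsv[...,1]<60)&(F[...,2]>80)&(F[...,2]<130)
h=np.median(F[m][:,2]);k=m&(abs(F[...,2]-h)<1.5);print('top',h,cv2.minAreaRect(F[k][:,:2].astype(np.float32)))
o=(hsv[...,0]<18)&(hsv[...,1]>150)&(F[...,2]>85)&(F[...,2]<105)&(F[...,1]>15)&(F[...,1]<70)
print('leaf',np.percentile(F[o],[1,50,99],axis=0).round(1).tolist())
E
```

```text
t 13.43 fix mm [ 34.5  -3.2 120.3] toolx in fix deg 0.26 z [-0.001  0.    -1.   ] F fix [-0.1 -0.5 -3.2] w 0.123
shift units in current tool [-0.01 -0.02  0.53]  in final tool [-0.01 -0.02  0.53]  turn units [0.   0.01 0.05]
t 13.43 fix mm [ 34.5  -3.2 120.3] toolx in fix deg 0.26 z [-0.001  0.    -1.   ] F fix [-0.1 -0.5 -3.2] w 0.123
top 106.08718628455817 ((32.79011535644531, 8.878424644470215), (49.9683952331543, 39.900325775146484), 0.08543383330106735)
leaf [[-27.1, 31.9, 85.9], [17.9, 43.6, 93.7], [62.7, 53.4, 95.2]]
```

View pics/w9.png

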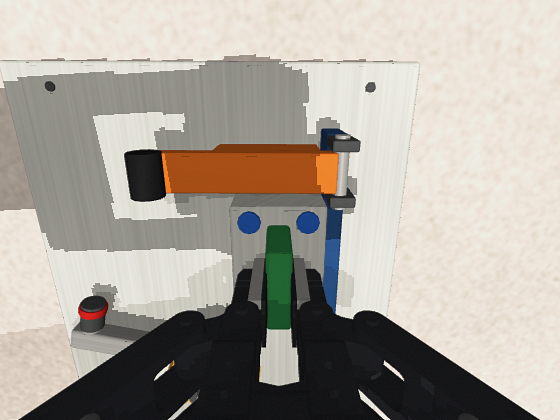

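carry_out --moves '[[[0,0,0,0,0,0.2,-1],[0,0,0,0,0,0.15,-1],[0,0,0,0,0,0.1,-1],[0,0,0,0,0,0.05,-1],[0,0,0,0,0,0,-1],[0,0,0,0,0,0,-1]]]'

```text
time: 13.98
tool_pos: [0.6321, 0.072, 0.1003]
tool_rot: [0.0, 1.0, -0.029, -0.0]
contact_force: [-0.1, 0.6, -3.2]
gripper_width: 0.125
```

```bash
python3 -c "
from h import *
where()"
```

```text
t 13.98 fix mm [ 34.5  -2.8 100.3] toolx in fix deg 0.3 z [-0. -0. -1.] F fix [-0.1  0.6 -3.2] w 0.125
```

carry_out --moves '[[[0,0,0,0,-0.03,0.02,-1],[0,0,0,0,-0.02,0.02,-1],[0,0,0,0,0,0,-1]]]'

```text
time: 14.23
tool_pos: [0.6324, 0.0742, 0.0991]
tool_rot: [-0.0, 1.0, -0.029, 0.0]
contact_force: [0.3, -0.5, -3.4]
gripper_width: 0.119
```

carry_out --moves '[[[0,0,0,0,0,0.02,-1],[0,0,0,0,0,0,-1]]]'

```text
time: 14.4
tool_pos: [0.6326, 0.0742, 0.099]
tool_rot: [-0.0, 1.0, -0.029, 0.0]
contact_force: [-1.7, 1.3, 1.3]
gripper_width: 0.122
```

carry_out --moves '[[[0,0,0,0,-0.02,0,-1],[0,0,0,0,0,0,-1]]]'

```text
time: 14.57
tool_pos: [0.6327, 0.0745, 0.099]
tool_rot: [0.0, 1.0, -0.029, 0.0]
contact_force: [-1.7, -1.9, 2.0]
gripper_width: 0.12
```

carry_out --moves '[[[0,0,0,0,-0.02,0,-1],[0,0,0,0,0,0,-1]]]'

```text
time: 14.73
tool_pos: [0.6328, 0.0747, 0.099]
tool_rot: [0.001, 1.0, -0.029, 0.0]
contact_force: [-2.6, -3.5, 5.5]
gripper_width: 0.124
```

```bash
python3 - <<'E'
from h import *
d,F,hsv=wcloud('w10')
c=np.zeros((420,560),bool);c[185:275,225:335]=1
m=c&(hsv[...,1]<60)&(F[...,2]>80)&(F[...,2]<130)
h=np.median(F[m][:,2]);k=m&(abs(F[...,2]-h)<1.5);print('top',h,cv2.minAreaRect(F[k][:,:2].astype(np.float32)))
o=(hsv[...,0]<18)&(hsv[...,1]>150)&(F[...,2]>85)&(F[...,2]<105)&(F[...,1]>15)&(F[...,1]<70)
print('leaf',np.percentile(F[o],[1,50,99],axis=0).round(1).tolist())
E
```

```text
t 14.73 fix mm [35.  -0.1 99. ] toolx in fix deg 0.3 z [ 0.001 -0.002 -1.   ] F fix [-2.4 -3.7  5.5] w 0.124
top 85.10757744641907 ((34.37169647216797, 10.414732933044434), (36.773773193359375, 51.703792572021484), 89.62804412841797)
leaf [[-27.1, 31.9, 86.5], [17.8, 43.8, 93.7], [62.8, 53.5, 95.2]]
```

View pics/w10.png

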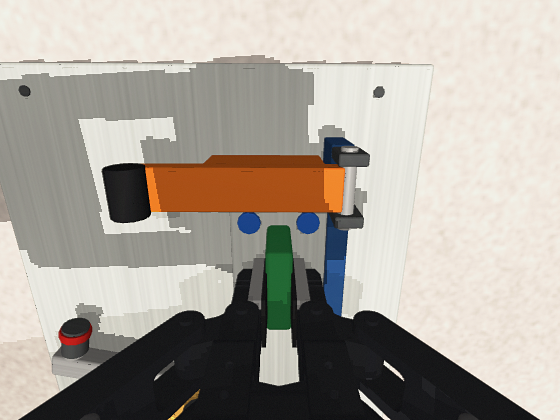

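carry_out --moves '[[[0,0,0,0,0,0,-0.5],[0,0,0,0,0,0,-0.4],[0,0,0,0,0,0,-0.3],[0,0,0,0,0,-0.2,-0.3],[0,0,0,0,0,-0.8,-0.3],[0,0,0,0,0,-0.9,-0.3],[0,0,0,0,0,-0.6,-0.3],[0,0,0,0,0,0,-0.3]]]'

```text
time: 15.45
tool_pos: [0.6362, 0.076, 0.2068]
tool_rot: [-0.0, 1.0, -0.029, 0.007]
contact_force: [0.3, -0.6, 1.9]
gripper_width: 0.351
```

```bash
python3 - <<'E'
from h import *
d,F,hsv=wcloud('w11')
Z=F[...,2]
g=(hsv[...,0]>45)&(hsv[...,0]<80)&(hsv[...,1]>100)&(Z>112)&(Z<123)
print('fin',cv2.minAreaRect(F[g][:,:2].astype(np.float32)),np.median(Z[g]))
o=(hsv[...,0]<18)&(hsv[...,1]>150)&(Z>85)&(Z<105)&(F[...,1]>15)&(F[...,1]<70)
print('leaf',np.percentile(F[o],[1,50,99],axis=0).round(1).tolist())
f=(hsv[...,0]>100)&(hsv[...,0]<125)&(hsv[...,1]>120)&(Z>73)&(Z<80)&(F[...,0]>50)&(F[...,0]<90)&(F[...,1]<25)
print('fence',f.sum(),np.percentile(F[f],[1,50,99],axis=0).round(1).tolist(),cv2.minAreaRect(F[f][:,:2].astype(np.float32)))
m=(abs(Z-85)<1.5)&(hsv[...,1]<60)&(F[...,0]>0)&(F[...,0]<70)&(F[...,1]<35)&(F[...,1]>-40)
print('top',cv2.minAreaRect(F[m][:,:2].astype(np.float32)),np.median(Z[m]))
d=snap('top','t11'); im=cv2.imread('pics/t11.png')[140:255,200:330]; cv2.imwrite('pics/t11c.png',cv2.resize(im,None,fx=4,fy=4,interpolation=2))
P=cloud(d); Fw=w2f(P.reshape(-1,3)).reshape(P.shape)*1000
k=(Fw[...,2]>125)&(Fw[...,2]<145)&(Fw[...,1]<-150)&(d['frame'].astype(int).sum(-1)<130);print('knob',np.median(Fw[k],0),k.sum())
E
```

```text
t 15.45 fix mm [ 38.4   1.4 206.8] toolx in fix deg 0.32 z [ 0.013  0.001 -1.   ] F fix [ 0.3 -0.6  1.9] w 0.351
fin ((33.41956329345703, 1.6487617492675781), (10.781350135803223, 39.553871154785156), 0.3227153718471527) 116.62098655976303
leaf [[-26.8, 31.9, 88.8], [17.8, 43.1, 93.7], [62.9, 53.3, 95.4]]
fence 1344 [[60.4, -96.2, 73.3], [65.5, -28.6, 74.9], [71.8, 18.3, 76.4]] ((66.24099731445312, -37.25767517089844), (11.981621742248535, 122.06744384765625), 0.12026982009410858)
top ((33.529212951660156, 0.6647319793701172), (49.874847412109375, 57.92824935913086), 0.28806689381599426) 84.78479299726233
knob [  -5.35071679 -196.20750291  137.95623137] 33
```

View pics/w11.png

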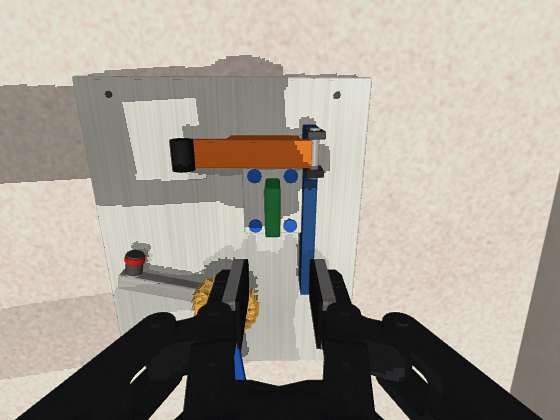

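carry_out --moves '[[[0,0,0,-0.1,0.3,0,-0.2],[0,0,0,-0.2,0.8,0,-0.2],[0,0,0,-0.2,0.9,0,-0.2],[0,0,0,-0.2,0.9,0,-0.2],[0,0,0,-0.2,0.9,0,-0.2],[0,0,0,-0.15,0.8,0,-0.2],[0,0,0,0,0.4,0,-0.2],[0,0,0,0,0,0,-0.2]]]'

```text
time: 16.22
tool_pos: [0.5766, -0.125, 0.1958]
tool_rot: [0.0, 1.0, -0.031, -0.002]
contact_force: [0.4, -0.1, 0.8]
gripper_width: 0.399
```

```bash
python3 - <<'E'
from h import *
d,F,hsv=wcloud('w12')
Z=F[...,2]
k=(Z>132)&(Z<145)&(F[...,1]<-150)&(F[...,1]>-240)&(abs(F[...,0])<60)&(d['frame'].astype(int).sum(-1)<150)
print(k.sum(),cv2.minEnclosingCircle(F[k][:,:2].astype(np.float32)),np.median(F[k],0))
E
```

```text
t 16.22 fix mm [  -8.4 -203.   195.8] toolx in fix deg 0.03 z [-0.004  0.    -1.   ] F fix [ 0.5 -0.   0.8] w 0.399
806 ((-1.8137686252593994, -197.44175720214844), 10.640118598937988) [  -1.65144093 -196.12567335  138.44496496]
```

View pics/w12.png

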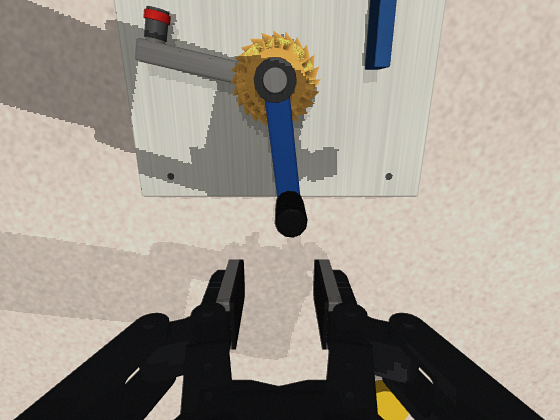

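carry_out --moves '[[[0,0,0,0.17,-0.11,0.3,-0.2],[0,0,0,0,0,0,-0.2],[0,0,0,0,0,0.6,-0.2],[0,0,0,0,0,0.6,-0.2],[0,0,0,0,0,0.5,-0.2],[0,0,0,0,0,0.3,-0.2],[0,0,0,0,0,0,-0.2],[0,0,0,0,0,0,-0.2]]]'

```text
time: 16.93
tool_pos: [0.5854, -0.1166, 0.1052]
tool_rot: [-0.0, 1.0, -0.028, -0.001]
contact_force: [0.6, 0.2, 0.1]
gripper_width: 0.4
```

```bash
python3 - <<'E'
from h import *
d,F,hsv=wcloud('w13')
E
```

```text
t 16.93 fix mm [  -0.  -194.   105.2] toolx in fix deg 0.37 z [-0.002  0.001 -1.   ] F fix [0.6 0.2 0.1] w 0.4
```

View pics/w13.png

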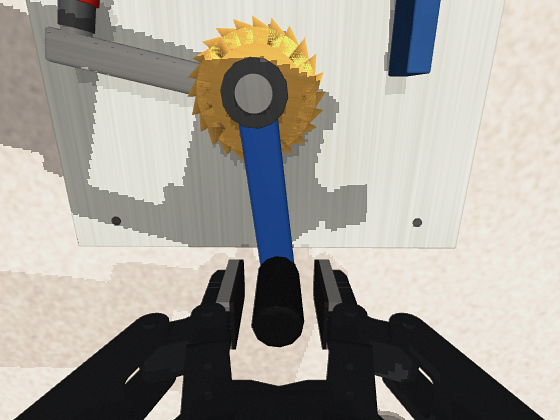

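```bash
python3 -c "
import numpy as np
def arc(a,b,n):
  p=np.deg2rad(np.linspace(a,b,n+1));x=-13+90*np.cos(p);y=-110+90*np.sin(p)
  print(list(zip((np.diff(x)/40).round(2),(-np.diff(y)/40).round(2))),x[-1],y[-1])
arc(-83,-121.5,12)"
```

```text
[(np.float64(-0.13), np.float64(0.01)), (np.float64(-0.13), np.float64(0.0)), (np.float64(-0.13), np.float64(-0.0)), (np.float64(-0.13), np.float64(-0.01)), (np.float64(-0.12), np.float64(-0.02)), (np.float64(-0.12), np.float64(-0.02)), (np.float64(-0.12), np.float64(-0.03)), (np.float64(-0.12), np.float64(-0.04)), (np.float64(-0.12), np.float64(-0.04)), (np.float64(-0.12), np.float64(-0.05)), (np.float64(-0.11), np.float64(-0.06)), (np.float64(-0.11), np.float64(-0.06))] -60.02487082443539 -186.7376147918683
```

carry_out --moves '[[[0,0,0,0,0.11,0,-0.4],[0,0,0,0,0,0,-0.4],[0,0,0,0,0,0,-0.4]]]'

```text
time: 17.23
tool_pos: [0.5864, -0.1226, 0.1076]
tool_rot: [0.0, 1.0, -0.029, 0.001]
contact_force: [-0.7, 0.4, 0.4]
gripper_width: 0.298
```

```bash
python3 -c "
from h import *
where()"
```

```text
t 17.23 fix mm [   1.3 -199.9  107.6] toolx in fix deg 0.28 z [ 0.002 -0.001 -1.   ] F fix [-0.8  0.3  0.4] w 0.298
```

carry_out --moves '[[[0,0,0,-0.12,0.0,0,-0.4],[0,0,0,-0.13,0.0,0,-0.4],[0,0,0,-0.13,0.0,0,-0.4],[0,0,0,-0.13,-0.01,0,-0.4],[0,0,0,-0.13,-0.01,0,-0.4],[0,0,0,-0.12,-0.02,0,-0.4],[0,0,0,-0.12,-0.02,0,-0.4],[0,0,0,-0.12,-0.03,0,-0.4]]]'

```text
time: 17.9
tool_pos: [0.5482, -0.1181, 0.1079]
tool_rot: [0.002, 1.0, -0.03, 0.004]
contact_force: [8.2, -5.1, -2.1]
gripper_width: 0.298
```

```bash
python3 -c "
from h import *
where()"
```

```text
t 17.9 fix mm [ -37.2 -197.8  107.9] toolx in fix deg 0.26 z [ 0.008 -0.005 -1.   ] F fix [ 8.5 -4.6 -2.1] w 0.298
```

carry_out --moves '[[[0,0,0,-0.12,-0.05,0,-0.4],[0,0,0,-0.12,-0.05,0,-0.4],[0,0,0,-0.11,-0.06,0,-0.4],[0,0,0,-0.11,-0.06,0,-0.4],[0,0,0,-0.06,-0.04,0,-0.4],[0,0,0,0,0,0,-0.4]]]'

```text
time: 18.4
tool_pos: [0.5279, -0.106, 0.1084]
tool_rot: [0.002, 1.0, -0.029, 0.004]
contact_force: [5.9, -3.3, 0.8]
gripper_width: 0.297
```

```bash
python3 -c "
from h import *
s=where()
d,F,hsv=wcloud('w14')"
```

```text
t 18.4 fix mm [ -58.2 -187.   108.4] toolx in fix deg 0.28 z [ 0.008 -0.004 -1.   ] F fix [ 6.1 -2.9  0.8] w 0.297
t 18.4 fix mm [ -58.2 -187.   108.4] toolx in fix deg 0.28 z [ 0.008 -0.004 -1.   ] F fix [ 6.1 -2.9  0.8] w 0.297
```

View pics/w14.png

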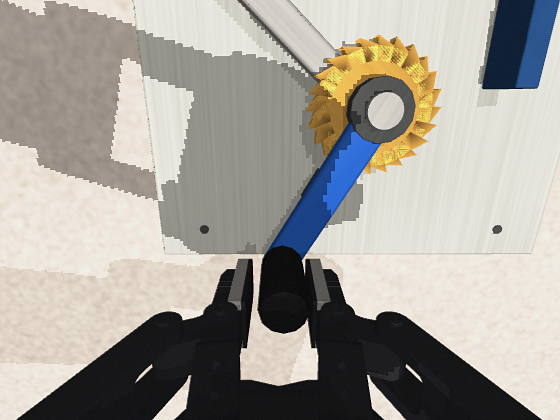

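```bash
python3 -c "
import numpy as np
def arc(a,b,n):
  p=np.deg2rad(np.linspace(a,b,n+1));x=-13+90*np.cos(p);y=-110+90*np.sin(p)
  for q in zip((np.diff(x)/40).round(2).tolist(),(-np.diff(y)/40).round(2).tolist(),x[1:],y[1:]):print(q)
arc(-120.5,-60,15)"
```

```text
(0.14, 0.08, np.float64(-53.110937732947434), np.float64(-190.56744177509682))
(0.14, 0.07, np.float64(-47.34473718187868), np.float64(-193.1891761463454))
(0.15, 0.06, np.float64(-41.40841332523924), np.float64(-195.39884104800467))
(0.15, 0.04, np.float64(-35.331371164211106), np.float64(-197.18549112051983))
(0.15, 0.03, np.float64(-29.143712734371174), np.float64(-198.5402763670303))
(0.16, 0.02, np.float64(-22.876087998194073), np.float64(-199.45648599096617))
(0.16, 0.01, np.float64(-16.559543023452857), np.float64(-199.92958163732436))
(0.16, 0.0, np.float64(-10.225366199550454), np.float64(-199.9572198729674))
(0.16, -0.01, np.float64(-3.9049332535348302), np.float64(-199.53926379459094))
(0.16, -0.02, np.float64(2.3704481665046018), np.float64(-198.67778370686085))
(0.15, -0.03, np.float64(8.569693570817954), np.float64(-197.37704686736106))
(0.15, -0.04, np.float64(14.66209560198265), np.float64(-195.64349634914942))
(0.15, -0.05, np.float64(20.617476140803383), np.float64(-193.4857191256236))
(0.14, -0.06, np.float64(26.406335790681766), np.float64(-190.9144035357861))
(0.14, -0.07, np.float64(32.00000000000001), np.float64(-187.94228634059948))
```

carry_out --moves '[[[0,0,0,0.14,0.08,0,-0.4],[0,0,0,0.14,0.07,0,-0.4],[0,0,0,0.15,0.06,0,-0.4],[0,0,0,0.15,0.04,0,-0.4],[0,0,0,0.15,0.03,0,-0.4],[0,0,0,0.16,0.02,0,-0.4],[0,0,0,0.16,0.01,0,-0.4],[0,0,0,0.16,0,0,-0.4]]]'

```text
time: 19.12
tool_pos: [0.5736, -0.1198, 0.1057]
tool_rot: [0.0, 1.0, -0.029, -0.001]
contact_force: [-2.0, -1.3, 0.2]
gripper_width: 0.3
```

```bash
python3 -c "
from h import *
s=where()"
```

```text
t 19.12 fix mm [ -11.6 -198.   105.7] toolx in fix deg 0.3 z [-0.001  0.    -1.   ] F fix [-1.9 -1.4  0.2] w 0.3
```

carry_out --moves '[[[0,0,0,0.16,0,0,-0.4],[0,0,0,0.16,-0.01,0,-0.4],[0,0,0,0.16,-0.02,0,-0.4],[0,0,0,0.15,-0.03,0,-0.4],[0,0,0,0.15,-0.04,0,-0.4],[0,0,0,0.15,-0.06,0,-0.4],[0,0,0,0.15,-0.06,0,-0.4],[0,0,0,0,0,0,-0.4]]]'

```text
time: 19.78
tool_pos: [0.6182, -0.1129, 0.1063]
tool_rot: [-0.0, 1.0, -0.029, 0.001]
contact_force: [-0.0, -0.1, -0.1]
gripper_width: 0.3
```

```bash
python3 -c "
from h import *
d,F,hsv=wcloud('w15')"
```

```text
t 19.78 fix mm [  32.4 -188.2  106.3] toolx in fix deg 0.33 z [ 0.001  0.    -1.   ] F fix [-0.  -0.1 -0.1] w 0.3
```

View pics/w15.png

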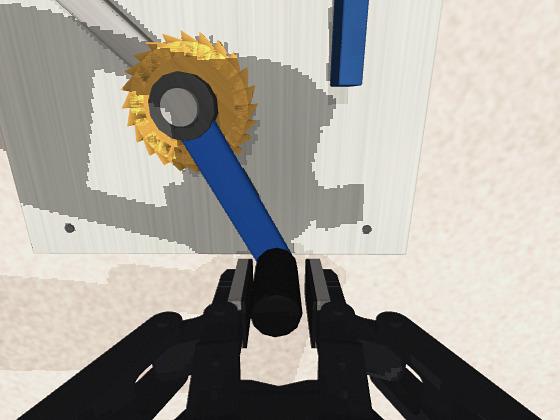

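carry_out --moves '[[[0,0,0,0.07,-0.03,0,-0.4],[0,0,0,0.05,-0.03,0,-0.4],[0,0,0,0,0,0,-0.4]]]'

```text
time: 20.08
tool_pos: [0.6215, -0.1114, 0.106]
tool_rot: [0.0, 1.0, -0.029, -0.001]
contact_force: [-2.1, -2.1, 1.0]
gripper_width: 0.302
```

```bash
python3 -c "
from h import *
where()
d=snap('top','t15'); P=cloud(d); F=w2f(P.reshape(-1,3)).reshape(P.shape)*1000
im=cv2.imread('pics/t15.png')[140:255,200:330]; cv2.imwrite('pics/t15c.png',cv2.resize(im,None,fx=4,fy=4,interpolation=2))
"
```

```text
t 20.08 fix mm [  35.6 -186.5  106. ] toolx in fix deg 0.31 z [-0.001 -0.    -1.   ] F fix [-2.  -2.2  1. ] w 0.302
```

View pics/t15c.png

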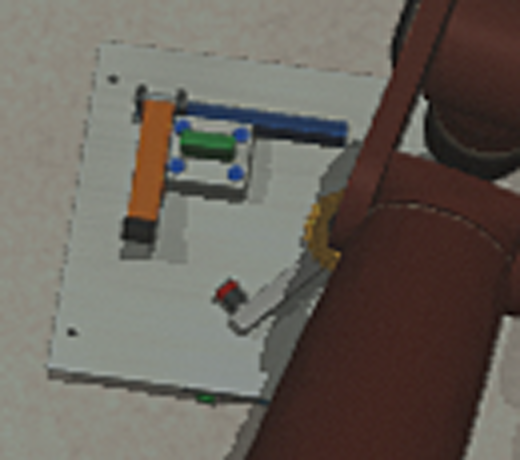

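```bash
cat >> h.py <<'E'
def arm(f):
    d=snap('top',f); P=cloud(d); F=w2f(P.reshape(-1,3)).reshape(P.shape)*1000
    hsv=cv2.cvtColor(d['frame'],cv2.COLOR_RGB2HSV)
    r=((hsv[...,0]<6)|(hsv[...,0]>172))&(hsv[...,1]>130)&(F[...,2]>55)&(F[...,2]<85)&(F[...,0]>-130)&(F[...,0]<40)&(F[...,1]<20)&(F[...,1]>-110)
    c=F[r].mean(0); v=c[:2]-[-13,-110]; print('pad',r.sum(),c.round(1),'r',np.hypot(*v).round(1),'arm deg',(np.rad2deg(np.arctan2(v[1],v[0]))+np.rad2deg(np.arctan2(26,95))).round(1))
    im=cv2.imread(f'pics/{f}.png')[140:255,200:330]; cv2.imwrite(f'pics/{f}c.png',cv2.resize(im,None,fx=4,fy=4,interpolation=2))
E
python3 -c "
from h import *
arm('t16')"
```

```text
pad 10 [-67.9 -26.4  72. ] r 100.0 arm deg 138.6
```

carry_out --moves '[[[0,0,0,-0.18,0.07,0,-0.4],[0,0,0,-0.14,0.06,0,-0.4],[0,0,0,-0.15,0.05,0,-0.4],[0,0,0,-0.15,0.04,0,-0.4],[0,0,0,-0.15,0.03,0,-0.4]]]'

```text
time: 20.6
tool_pos: [0.5922, -0.1209, 0.1066]
tool_rot: [0.001, 1.0, -0.029, 0.004]
contact_force: [11.2, -5.6, -5.5]
gripper_width: 0.301
```

```bash
python3 -c "
from h import *
where()"
```

```text
t 20.6 fix mm [   7.  -197.9  106.6] toolx in fix deg 0.26 z [ 0.008 -0.003 -1.   ] F fix [11.6 -4.9 -5.5] w 0.301
```

carry_out --moves '[[[0,0,0,-0.15,0.02,0,-0.4],[0,0,0,-0.15,0.01,0,-0.4],[0,0,0,-0.15,0.0,0,-0.4],[0,0,0,-0.15,0,0,-0.4],[0,0,0,-0.15,-0.01,0,-0.4],[0,0,0,0,0,0,-0.4]]]'

```text
time: 21.1
tool_pos: [0.5621, -0.1203, 0.108]
tool_rot: [0.002, 1.0, -0.03, 0.004]
contact_force: [6.8, -4.5, -1.0]
gripper_width: 0.301
```

```bash
python3 -c "
from h import *
where()
arm('t17')"
```

```text
t 21.1 fix mm [ -23.1 -199.1  108. ] toolx in fix deg 0.24 z [ 0.007 -0.004 -1.   ] F fix [ 7.1 -4.  -1. ] w 0.301
pad 10 [-33.  -12.6  72.4] r 99.4 arm deg 116.9
```

View pics/t17c.png

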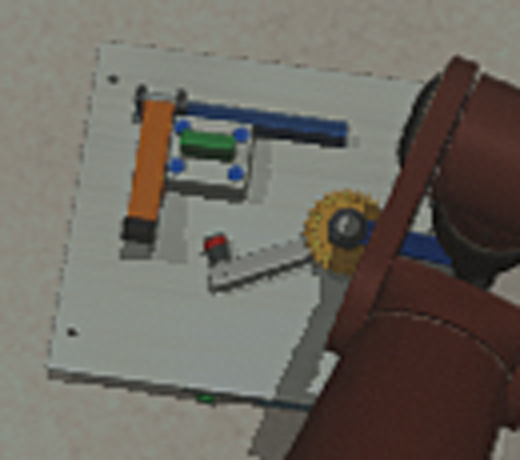

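carry_out --moves '[[[0,0,0,-0.15,-0.02,0,-0.4],[0,0,0,-0.15,-0.03,0,-0.4],[0,0,0,-0.15,-0.04,0,-0.4],[0,0,0,-0.15,-0.05,0,-0.4],[0,0,0,-0.14,-0.05,0,-0.4],[0,0,0,0,0,0,-0.4]]]'

```text
time: 21.65
tool_pos: [0.5331, -0.1106, 0.1082]
tool_rot: [0.002, 1.0, -0.029, 0.004]
contact_force: [6.8, -4.7, 0.3]
gripper_width: 0.298
```

```bash
python3 -c "
from h import *
where()
arm('t18')"
```

```text
t 21.65 fix mm [ -52.6 -191.3  108.2] toolx in fix deg 0.26 z [ 0.008 -0.003 -1.   ] F fix [ 7.1 -4.3  0.3] w 0.298
pad 11 [ -0.1 -13.   72.2] r 97.8 arm deg 97.7
```

carry_out --moves '[[[0,0,0,0.15,0.06,0,-0.4],[0,0,0,0.16,0.05,0,-0.4],[0,0,0,0.16,0.04,0,-0.4],[0,0,0,0.16,0.03,0,-0.4],[0,0,0,0.16,0.02,0,-0.4],[0,0,0,0.14,0.01,0,-0.4],[0,0,0,0,0,0,-0.4]]]'

```text
time: 22.28
tool_pos: [0.5692, -0.1199, 0.106]
tool_rot: [-0.0, 1.0, -0.029, 0.0]
contact_force: [0.1, -0.4, 0.3]
gripper_width: 0.305
```

```bash
python3 -c "
from h import *
where()
arm('t19')"
```

```text
t 22.28 fix mm [ -16.  -198.3  106. ] toolx in fix deg 0.3 z [ 0.001  0.    -1.   ] F fix [ 0.2 -0.4  0.3] w 0.305
pad 10 [ -0.  -13.3  72.8] r 97.6 arm deg 97.7
```

carry_out --moves '[[[0,0,0,-0.15,0.01,0,-0.4],[0,0,0,-0.15,0,0,-0.4],[0,0,0,-0.15,-0.02,0,-0.4],[0,0,0,0,0,0,-0.4]]]'

```text
time: 22.67
tool_pos: [0.5507, -0.1183, 0.1063]
tool_rot: [0.0, 1.0, -0.029, 0.003]
contact_force: [7.9, -0.5, -4.2]
gripper_width: 0.297
```

```bash
python3 -c "
from h import *
where()
arm('t20')"
```

```text
t 22.67 fix mm [ -34.6 -197.9  106.3] toolx in fix deg 0.29 z [ 0.005 -0.001 -1.   ] F fix [ 7.9 -0.  -4.2] w 0.297
pad 11 [  5.8 -13.8  72.7] r 98.0 arm deg 94.2
```

carry_out --moves '[[[0,0,0,-0.08,-0.02,0,-0.4],[0,0,0,0,0,0,-0.4]]]'

```text
time: 22.88
tool_pos: [0.5484, -0.1179, 0.1064]
tool_rot: [0.001, 1.0, -0.029, 0.003]
contact_force: [8.7, -2.8, -8.2]
gripper_width: 0.302
```

carry_out --moves '[[[0,0,0,-0.06,-0.02,0,-0.4],[0,0,0,0,0,0,-0.4]]]'

```text
time: 23.05
tool_pos: [0.5465, -0.1173, 0.1066]
tool_rot: [0.001, 1.0, -0.029, 0.004]
contact_force: [10.4, -3.0, -6.6]
gripper_width: 0.299
```

```bash
python3 -c "
from h import *
where()
arm('t21')"
```

```text
t 23.05 fix mm [ -38.9 -197.2  106.6] toolx in fix deg 0.28 z [ 0.008 -0.003 -1.   ] F fix [10.6 -2.3 -6.6] w 0.299
pad 11 [  6.1 -13.7  71.4] r 98.1 arm deg 94.1
```

View pics/t21c.png

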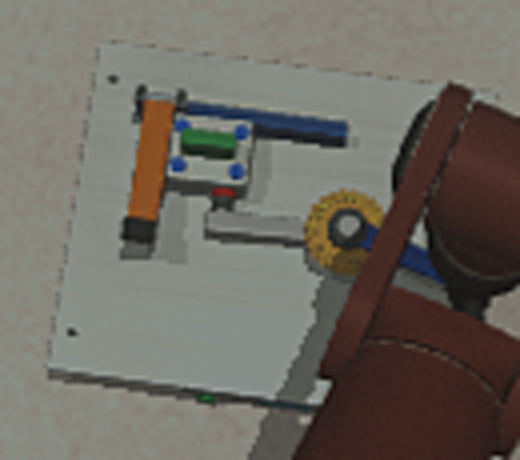

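carry_out --moves '[[[0,0,0,-0.05,-0.02,0,-0.4],[0,0,0,0,0,0,-0.4]]]'

```text
time: 23.27
tool_pos: [0.542, -0.1154, 0.1063]
tool_rot: [-0.0, 1.0, -0.029, -0.0]
contact_force: [-0.1, -0.5, 0.4]
gripper_width: 0.301
```

carry_out --moves '[[[0,0,0,-0.04,-0.01,0,-0.4],[0,0,0,0,0,0,-0.4]]]'

```text
time: 23.43
tool_pos: [0.5403, -0.1148, 0.106]
tool_rot: [-0.0, 1.0, -0.029, -0.0]
contact_force: [-0.1, -0.0, 0.1]
gripper_width: 0.298
```

```bash
python3 - <<'E'
from h import *
where()
arm('t22')
d,F,hsv=wcloud('w22')
d=snap('side','s22'); im=cv2.imread('pics/s22.png')[150:270,210:370]; cv2.imwrite('pics/s22c.png',cv2.resize(im,None,fx=4.5,fy=4.5,interpolation=2))
E
```

```text
t 23.43 fix mm [ -45.3 -195.   106. ] toolx in fix deg 0.3 z [-0.001  0.    -1.   ] F fix [-0.1 -0.   0.1] w 0.298
pad 11 [  5.7 -13.9  73. ] r 98.0 arm deg 94.3
t 23.48 fix mm [ -45.1 -195.1  106. ] toolx in fix deg 0.3 z [-0.001  0.    -1.   ] F fix [ 0.7  0.2 -0.3] w 0.296
```

View pics/w22.png

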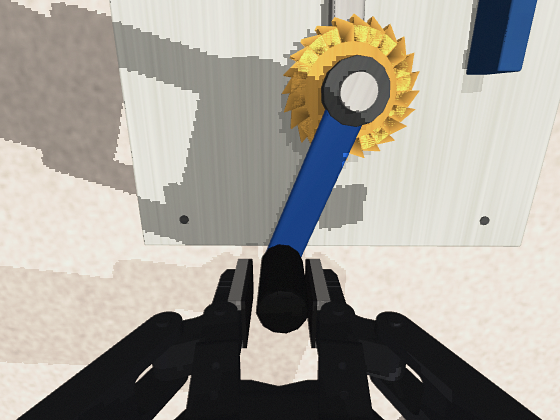

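View pics/s22c.png

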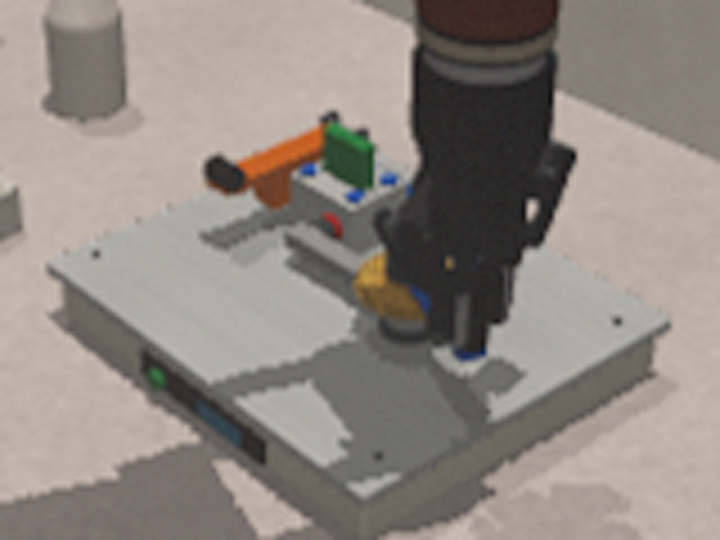

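```bash
cat >> h.py <<'E'
def armline(f):
    d=dict(np.load(f'pics/{f}.npz')); F=w2f(cloud(d).reshape(-1,3)).reshape(420,560,3)*1000
    hsv=cv2.cvtColor(d['frame'],cv2.COLOR_RGB2HSV)
    v=F[...,:2]-[-13,-110]; r=np.hypot(v[...,0],v[...,1])
    m=(r>42)&(r<112)&(F[...,2]>66)&(F[...,2]<78)&(hsv[...,1]<50)&(F[...,1]>-80)&(F[...,0]<2)
    q=F[m]; vx,vy,x0,y0=cv2.fitLine(q[:,:2].astype(np.float32),cv2.DIST_HUBER,0,.01,.01).ravel()
    print(f,len(q),'line deg',np.rad2deg(np.arctan2(vy,vx)).round(1)%180,'from axis deg',np.rad2deg(np.arctan2(q[:,1]+110,q[:,0]+13).mean()).round(2))
E
python3 -c "
from h import *
for f in('t18','t20','t21','t22'): armline(f)"
python3 -c "
import cv2
im=cv2.imread('pics/t22.png')[155:225,225:325]; cv2.imwrite('pics/t22d.png',cv2.resize(im,None,fx=7,fy=7,interpolation=2))"
```

```text
t18 141 line deg 90.4 from axis deg 95.48
t20 135 line deg 89.0 from axis deg 92.61
t21 135 line deg 87.1 from axis deg 91.54
t22 132 line deg 86.1 from axis deg 91.42
```

View pics/t22d.png

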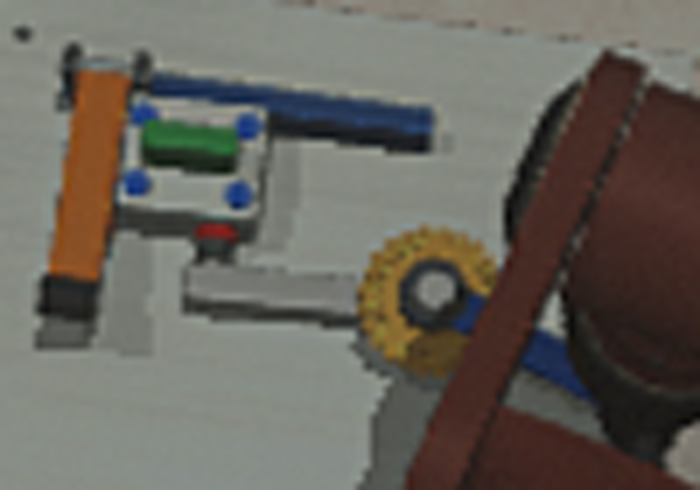

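carry_out --moves '[[[0,0,0,0.16,0.05,0,-0.4],[0,0,0,0.16,0.04,0,-0.4],[0,0,0,0.16,0.03,0,-0.4],[0,0,0,0.16,0.02,0,-0.4],[0,0,0,0.16,0.01,0,-0.4],[0,0,0,0.16,0,0,-0.4],[0,0,0,0.16,-0.01,0,-0.4],[0,0,0,0.16,-0.02,0,-0.4]]]'

```text
time: 24.25
tool_pos: [0.5926, -0.1229, 0.106]
tool_rot: [0.0, 1.0, -0.029, -0.0]
contact_force: [-1.1, -1.6, -0.0]
gripper_width: 0.303
```

```bash
python3 -c "
from h import *
where()
arm('t23');armline('t23')"
```

```text
t 24.25 fix mm [   7.5 -199.8  106. ] toolx in fix deg 0.3 z [-0. -0. -1.] F fix [-1.  -1.7 -0. ] w 0.303
pad 11 [  6.  -13.8  71.9] r 98.1 arm deg 94.1
t23 131 line deg 89.0 from axis deg 91.24
```

carry_out --moves '[[[0,0,0,-0.12,0.01,0,-0.4],[0,0,0,-0.12,0.01,0,-0.4],[0,0,0,-0.12,0,0,-0.4]]]'

```text
time: 24.55
tool_pos: [0.5772, -0.1227, 0.1063]
tool_rot: [0.0, 1.0, -0.029, 0.0]
contact_force: [1.8, -0.8, -0.3]
gripper_width: 0.3
```

carry_out --moves '[[[0,0,0,-0.06,0,0,-0.4],[0,0,0,-0.04,0,0,-0.4]]]'

```text
time: 24.72
tool_pos: [0.5738, -0.1229, 0.1064]
tool_rot: [0.001, 1.0, -0.029, 0.002]
contact_force: [6.8, -2.8, -3.6]
gripper_width: 0.303
```

carry_out --moves '[[[0,0,0,-0.05,0,0,-0.4],[0,0,0,-0.05,0,0,-0.4]]]'

```text
time: 24.88
tool_pos: [0.5711, -0.1231, 0.1064]
tool_rot: [0.001, 1.0, -0.029, 0.003]
contact_force: [11.4, -3.5, -7.5]
gripper_width: 0.301
```

```bash
python3 -c "
from h import *
where()
arm('t24');armline('t24')"
```

```text
t 24.88 fix mm [ -13.9 -201.4  106.4] toolx in fix deg 0.27 z [ 0.006 -0.002 -1.   ] F fix [11.6 -2.8 -7.5] w 0.301
pad 11 [  6.1 -13.8  71.6] r 98.1 arm deg 94.1
t24 133 line deg 87.6 from axis deg 91.33
```

carry_out --moves '[[[0,0,0,-0.04,0,0,-0.4]]]'

```text
time: 25.02
tool_pos: [0.57, -0.1231, 0.1065]
tool_rot: [0.001, 1.0, -0.029, 0.004]
contact_force: [13.1, -4.4, -7.5]
gripper_width: 0.301
```

carry_out --moves '[[[0,0,0,-0.04,0,0,-0.4]]]'

```text
time: 25.1
tool_pos: [0.5687, -0.1231, 0.1065]
tool_rot: [0.001, 1.0, -0.029, 0.004]
contact_force: [14.4, -4.8, -8.8]
gripper_width: 0.299
```

carry_out --moves '[[[0,0,0,-0.03,0,0,-0.4]]]'

```text
time: 25.18
tool_pos: [0.5664, -0.1227, 0.1064]
tool_rot: [0.001, 1.0, -0.029, 0.002]
contact_force: [0.9, -0.5, 0.3]
gripper_width: 0.302
```

```bash
python3 -c "
from h import *
where()
arm('t25');armline('t25')"
```

```text
t 25.18 fix mm [ -18.7 -201.3  106.4] toolx in fix deg 0.27 z [ 0.005 -0.001 -1.   ] F fix [ 1.  -0.4  0.3] w 0.302
pad 11 [  5.9 -13.8  72.3] r 98.1 arm deg 94.2
t25 131 line deg 88.9 from axis deg 91.25
```

carry_out --moves '[[[0,0,0,0.16,-0.01,0,-0.4],[0,0,0,0.16,-0.01,0,-0.4],[0,0,0,0.16,-0.02,0,-0.4],[0,0,0,0.16,-0.03,0,-0.4],[0,0,0,0.15,-0.05,0,-0.4],[0,0,0,0.15,-0.06,0,-0.4],[0,0,0,0.15,-0.07,0,-0.4],[0,0,0,0.14,-0.07,0,-0.4]]]'

```text
time: 25.9
tool_pos: [0.6156, -0.1118, 0.106]
tool_rot: [0.0, 1.0, -0.029, -0.0]
contact_force: [-2.0, -1.9, 0.3]
gripper_width: 0.297
```

carry_out --moves '[[[0,0,0,0.1,-0.04,0,-0.4],[0,0,0,0.06,-0.03,0,-0.4],[0,0,0,0,0,0,-0.4]]]'

```text
time: 26.15
tool_pos: [0.6216, -0.1096, 0.106]
tool_rot: [0.0, 1.0, -0.029, -0.001]
contact_force: [-1.9, -1.6, 1.0]
gripper_width: 0.301
```

```bash
python3 -c "
from h import *
where()
arm('t26');armline('t26')"
```

```text
t 26.15 fix mm [  35.6 -184.7  106. ] toolx in fix deg 0.33 z [-0.001 -0.    -1.   ] F fix [-1.8 -1.7  1. ] w 0.301
pad 10 [  6.2 -14.1  70.4] r 97.8 arm deg 94.0
t26 134 line deg 89.0 from axis deg 91.22
```

carry_out --moves '[[[0,0,0,-0.05,0.02,0,-0.3],[0,0,0,0,0,-0.4,-0.3],[0,0,0,0,0,-0.8,-0.3],[0,0,0,0,0,-0.8,-0.3],[0,0,0,-0.1,-0.5,-0.4,-0.3],[0,0,0,-0.15,-0.9,0,-0.3],[0,0,0,-0.15,-0.9,0,-0.3],[0,0,0,-0.15,-0.9,0,-0.3]]]'

```text
time: 26.87
tool_pos: [0.6052, 0.0198, 0.2033]
tool_rot: [-0.0, 1.0, -0.03, 0.002]
contact_force: [0.5, 0.1, 0.2]
gripper_width: 0.346
```

carry_out --moves '[[[0,0,0,-0.1,-0.9,0,-0.3],[0,0,0,0,-0.6,0,-0.3],[0,0,0,0,0,0,-0.3],[0,0,0,0,0,0,-0.3]]]'

```text
time: 27.2
tool_pos: [0.6045, 0.08, 0.2024]
tool_rot: [-0.0, 1.0, -0.028, 0.001]
contact_force: [-0.7, -0.5, -0.1]
gripper_width: 0.349
```

```bash
python3 -c "
from h import *
d,F,hsv=wcloud('w27'); np.save('pics/F27.npy',F)
cv2.imwrite('pics/w27c.png',cv2.resize(cv2.imread('pics/w27.png')[100:340,140:420],None,fx=2.5,fy=2.5,interpolation=2))"
```

```text
t 27.2 fix mm [  6.4   3.4 202.4] toolx in fix deg 0.44 z [ 0.001  0.    -1.   ] F fix [-0.7 -0.6 -0.1] w 0.349
```

View pics/w27c.png

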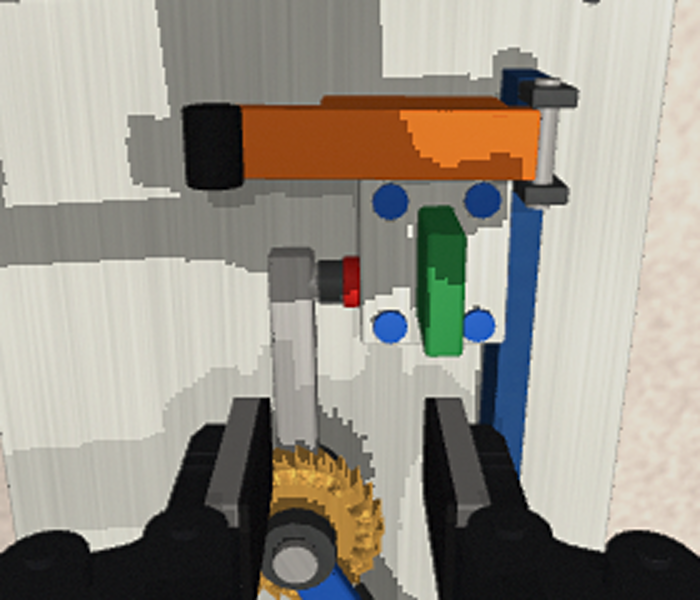

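```bash
python3 - <<'E'
from h import *
F=np.load('pics/F27.npy');d=dict(np.load('pics/w27.npz'));hsv=cv2.cvtColor(d['frame'],cv2.COLOR_RGB2HSV)
Z=F[...,2]
m=(abs(Z-71)<2.5)&(hsv[...,1]<60)&(F[...,0]>-40)&(F[...,0]<2)&(F[...,1]>-75)&(F[...,1]<5)
for a in range(-75,5,10):
    k=m&(F[...,1]>a)&(F[...,1]<a+10)
    if k.sum()>20: print(a+5,k.sum(),np.percentile(F[k][:,0],[2,98]).round(1),np.median(Z[k]).round(1))
k=(abs(Z-85)<2)&(hsv[...,1]<60)&(F[...,0]>0)&(F[...,0]<65)
print('block',cv2.minAreaRect(F[k][:,:2].astype(np.float32)),np.percentile(F[k],[1,99],axis=0).round(1).tolist())
for a in(-25,-15,-5,5): 
    q=k&(abs(F[...,1]-a)<3); print(a,np.percentile(F[q][:,0],[1,99]).round(1))
r=((hsv[...,0]<8)|(hsv[...,0]>172))&(hsv[...,1]>130)&(F[...,0]<20)&(F[...,0]>-10)&(Z<80)
print('red',np.percentile(F[r],[1,50,99],axis=0).round(1).tolist())
ax=(abs(F[...,0]+13)<60)
g=(abs(Z-75)<1.5)&(F[...,0]>50)&(F[...,0]<80)&(hsv[...,0]>100)&(hsv[...,0]<125); print('fence',np.percentile(F[g][:,0],[1,99]))
E
```

```text
-70 157 [-21.1  -5.8] 70.7
-60 158 [-20.8  -5.7] 70.7
-50 168 [-21.6  -6.6] 70.8
-40 167 [-21.3  -6.6] 70.6
-30 182 [-22.   -6.5] 70.6
-20 210 [-21.7   0.8] 70.7
-10 287 [-22.4   1.6] 70.8
0 64 [-22.1  -7.3] 70.3
block ((33.45555114746094, -35.54695129394531), (193.92991638183594, 52.187477111816406), 87.90351104736328) [[10.0, -28.4, 83.3], [59.7, 29.3, 86.4]]
-25 [10.5 59.9]
-15 [10.3 59.2]
-5 [10.2 59.2]
5 [10.1 59.3]
red [[4.2, -21.0, 64.8], [7.0, -10.0, 71.9], [9.7, -3.9, 74.2]]
fence [60.58642717 72.20756179]
```

The pad works out about 3.5 mm pressed (block face at x=10.2, arm axis at about -14.3, free length 28), and the block sits against fence and stop. Now turn the tool for the stop and check that the handle is parked.

carry_out --moves '[[[0,0,-0.6,-0.2,-0.2,0,0],[0,0,-1,0,0,0,0],[0,0,-1,0,0,0,0],[0,0,-1,0,0,0,0],[0,0,-1,0,0,0,0],[0,0,-1,0,0,0,0],[0,0,-1,0,0,0,0],[0,0,-1,0,0,0,0]]]'

```text
time: 27.92
tool_pos: [0.5972, 0.0856, 0.2021]
tool_rot: [0.0, 0.954, 0.299, 0.0]
contact_force: [-0.8, 0.4, -0.0]
gripper_width: 0.499
```

carry_out --moves '[[[0,0,-1,0,0,0,0],[0,0,-1,0,0,0,0],[0,0,-1,0,0,0,0],[0,0,-1,0,0,0,0],[0,0,-1,0,0,0,0],[0,0,-1,0,0,0,0],[0,0,-1,0,0,0,0],[0,0,-1,0,0,0,0]]]'

```text
time: 28.58
tool_pos: [0.5972, 0.0856, 0.2022]
tool_rot: [0.0, 0.795, 0.607, 0.0]
contact_force: [0.6, 0.4, -1.2]
gripper_width: 0.506
```

carry_out --moves '[[[0,0,-1,0,0,0,0],[0,0,-1,0,0,0,0],[0,0,-0.4,0,0,0,0],[0,0,0,0,0,0,0]]]'

```text
time: 28.92
tool_pos: [0.5972, 0.0857, 0.2021]
tool_rot: [0.0, 0.728, 0.686, 0.0]
contact_force: [0.5, 0.6, 0.6]
gripper_width: 0.501
```

```bash
python3 - <<'E'
from h import *
plan([-37,41.5,160],90)
d=snap('side','s28');F=w2f(cloud(d).reshape(-1,3)).reshape(420,560,3)*1000
k=(F[...,2]>100)&(F[...,2]<145)&(F[...,1]<-150)&(F[...,1]>-230)&(d['frame'].astype(int).sum(-1)<150)
print('knob',np.median(F[k],0),k.sum())
cv2.imwrite('pics/s28c.png',cv2.resize(cv2.imread('pics/s28.png')[150:270,210:370],None,fx=4.5,fy=4.5,interpolation=2))
E
```

```text
t 28.92 fix mm [ -1.2   8.6 202.1] toolx in fix deg 90.2 z [ 0. -0. -1.] F fix [0.4 0.6 0.6] w 0.501
shift units in current tool [ 0.82 -0.89  1.05]  in final tool [ 0.82 -0.9   1.05]  turn units [0.   0.   0.04]
knob [-594.45078845 -175.59328378  122.68283354] 1225
```

View pics/s28c.png

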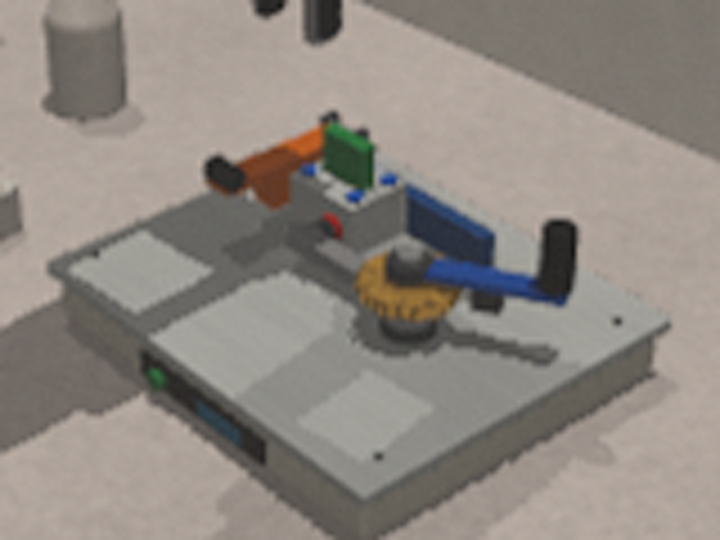

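```bash
python3 - <<'E'
from h import *
d=dict(np.load('pics/s28.npz'));F=w2f(cloud(d).reshape(-1,3)).reshape(420,560,3)*1000
k=(F[...,2]>100)&(F[...,2]<145)&(F[...,1]<-150)&(F[...,1]>-230)&(abs(F[...,0])<100)
print('knob',np.median(F[k],0),k.sum(),np.percentile(F[k],[3,97],axis=0))
E
```

```text
knob [  26.86005916 -192.38522381  124.6637597 ] 129 [[  22.36697584 -198.59806548  101.8712928 ]
 [  39.22790595 -180.68799674  141.47774463]]
```

carry_out --moves '[[[0,0,0,0.4,-0.4,0,0],[0,0,0,0.42,-0.5,0.2,0],[0,0,0,0,0,0.5,0],[0,0,0,0,0,0.35,0],[0,0,0,0,0,0,0],[0,0,0,0,0,0,0]]]'

```text
time: 29.47
tool_pos: [0.5624, 0.1213, 0.1588]
tool_rot: [-0.001, 0.728, 0.686, -0.001]
contact_force: [0.1, -0.2, 0.6]
gripper_width: 0.502
```

```bash
python3 - <<'E'
from h import *
plan([-37,41.5,79],90)
d,F,hsv=wcloud('w29')
E
```

```text
t 29.47 fix mm [-38.1  42.  158.8] toolx in fix deg 90.22 z [-0.003 -0.    -1.   ] F fix [ 0.1 -0.2  0.6] w 0.502
shift units in current tool [-0.01  0.03  1.99]  in final tool [-0.01  0.03  1.99]  turn units [-0.03  0.01  0.04]
t 29.47 fix mm [-38.1  42.  158.8] toolx in fix deg 90.22 z [-0.003 -0.    -1.   ] F fix [ 0.1 -0.2  0.6] w 0.502
```

View pics/w29.png

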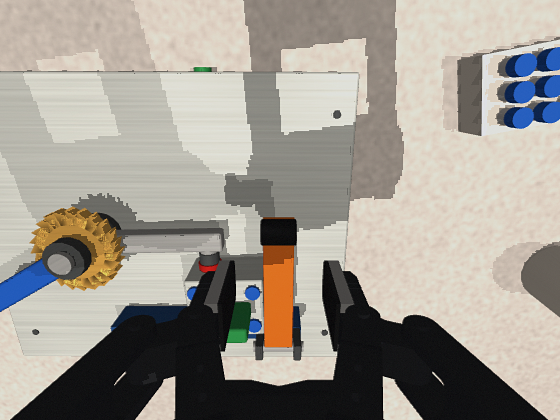

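The handle is at its parked angle (knob about (31,-190)). The stop's grip at (279,232) is centred between the jaws. Descending to pinch it.

carry_out --moves '[[[0,0,0,-0.01,0.02,0.4,0],[0,0,0,0,0,0.6,0],[0,0,0,0,0,0.5,0],[0,0,0,0,0,0.4,0],[0,0,0,0,0,0.1,0],[0,0,0,0,0,0,0]]]'

```text
time: 30.02
tool_pos: [0.5636, 0.1212, 0.0795]
tool_rot: [-0.0, 0.728, 0.686, -0.001]
contact_force: [-0.9, 0.5, 0.6]
gripper_width: 0.504
```

```bash
python3 - <<'E'
from h import *
plan([-37,41.5,79],90)
d,F,hsv=wcloud('w30')
E
```

```text
t 30.02 fix mm [-37.   41.9  79.5] toolx in fix deg 90.25 z [-0.002 -0.    -1.   ] F fix [-0.9  0.5  0.6] w 0.504
shift units in current tool [-0.01 -0.    0.01]  in final tool [-0.01 -0.    0.01]  turn units [-0.02  0.    0.05]
t 30.02 fix mm [-37.   41.9  79.5] toolx in fix deg 90.25 z [-0.002 -0.    -1.   ] F fix [-0.9  0.5  0.6] w 0.504
```

View pics/w30.png

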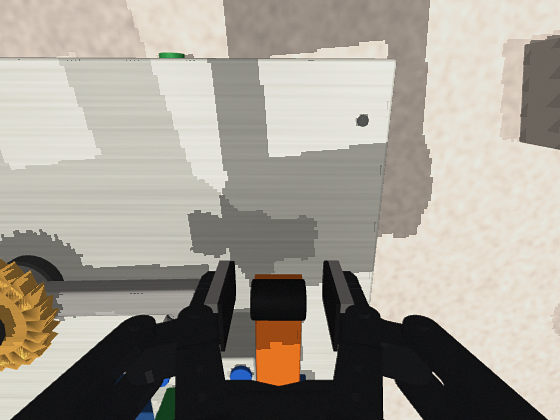

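carry_out --moves '[[[0,0,0,0,0,0,-1],[0,0,0,0,0,0,-1],[0,0,0,0,0,0,-1],[0,0,0,0,0,0,-1],[0,0,0,0,0,0,-1]]]'

```text
time: 30.48
tool_pos: [0.5652, 0.1209, 0.0824]
tool_rot: [0.002, 0.727, 0.686, 0.001]
contact_force: [-1.0, -5.1, 5.5]
gripper_width: 0.267
```

carry_out --moves '[[[0,0,0,0,0.03,-0.25,-1],[0,0,0,0,0.05,-0.24,-1],[0,0,0,0,0.08,-0.24,-1],[0,0,0,0,0.1,-0.23,-1],[0,0,0,0,0.12,-0.22,-1],[0,0,0,0,0.14,-0.2,-1],[0,0,0,0,0.16,-0.19,-1],[0,0,0,0,0.18,-0.17,-1]]]'

```text
time: 31.15
tool_pos: [0.597, 0.119, 0.1492]
tool_rot: [-0.001, 0.727, 0.686, -0.002]
contact_force: [-1.2, -5.0, -5.9]
gripper_width: 0.265
```

```bash
python3 -c "
from h import *
where()"
```

```text
t 31.15 fix mm [ -3.4  41.9 149.2] toolx in fix deg 90.29 z [-0.004 -0.001 -1.   ] F fix [-0.9 -5.1 -5.9] w 0.265
```

carry_out --moves '[[[0,0,0,0,0.19,-0.16,-1],[0,0,0,0,0.21,-0.14,-1],[0,0,0,0,0.22,-0.12,-1],[0,0,0,0,0.23,-0.09,-1],[0,0,0,0,0.24,-0.07,-1],[0,0,0,0,0.24,-0.05,-1],[0,0,0,0,0.25,-0.02,-1],[0,0,0,0,0.25,0,-1]]]'

```text
time: 31.82
tool_pos: [0.6711, 0.1145, 0.1769]
tool_rot: [-0.0, 0.727, 0.686, -0.002]
contact_force: [-5.6, -6.2, -0.0]
gripper_width: 0.259
```

carry_out --moves '[[[0,0,0,0,0.15,0,-1],[0,0,0,0,0,0,-1]]]'

```text
time: 31.98
tool_pos: [0.678, 0.114, 0.1766]
tool_rot: [0.0, 0.728, 0.686, -0.001]
contact_force: [-2.3, -5.6, -1.3]
gripper_width: 0.256
```

```bash
python3 -c "
from h import *
where()"
```

```text
t 31.98 fix mm [ 77.7  42.  176.6] toolx in fix deg 90.25 z [-0.001 -0.002 -1.   ] F fix [-1.9 -5.8 -1.3] w 0.256
```

carry_out --moves '[[[0,0,0,0,0,0,0.1],[0,0,0,0,0,0,0.2],[0,0,0,0,0,0,0.2],[0,0,0,0,0,0,0.2],[0,0,0,0,0,-0.4,0.2],[0,0,0,0,0,-0.8,0.2],[0,0,0,0,0,-0.8,0.2],[0,0,0,0,0,-0.4,0.2]]]'

```text
time: 32.65
tool_pos: [0.6785, 0.1157, 0.2773]
tool_rot: [0.002, 0.727, 0.686, 0.003]
contact_force: [0.5, 1.1, 1.6]
gripper_width: 0.601
```

carry_out --moves '[[[0,0,0,0,-0.6,0,0.2],[0,0,0,0,-0.8,0,0.2],[0,0,0,0,-0.8,0,0.2],[0,0,0,0,-0.4,0,0.2],[0,0,0,0,0,0,0.2],[0,0,0,0,0,0,0.2]]]'

```text
time: 33.15
tool_pos: [0.5733, 0.1216, 0.2727]
tool_rot: [0.001, 0.727, 0.686, 0.001]
contact_force: [0.8, 0.0, 0.8]
gripper_width: 0.599
```

```bash
python3 - <<'E'
from h import *
d,F,hsv=wcloud('w31'); np.save('pics/F31.npy',F)
Z=F[...,2]
m=(abs(Z-71)<2.5)&(hsv[...,1]<60)&(F[...,0]>-40)&(F[...,0]<2)&(F[...,1]>-75)&(F[...,1]<5)
for a in range(-75,5,10):
    k=m&(F[...,1]>a)&(F[...,1]<a+10)
    if k.sum()>20: print(a+5,k.sum(),np.percentile(F[k][:,0],[2,98]).round(1))
k=(abs(Z-85)<2)&(hsv[...,1]<60)&(F[...,0]>0)&(F[...,0]<65)&(F[...,1]>-40)&(F[...,1]<40)
print('block',cv2.minAreaRect(F[k][:,:2].astype(np.float32)))
g=(hsv[...,0]>45)&(hsv[...,0]<80)&(hsv[...,1]>100)&(Z>112)&(Z<123)
print('fin',cv2.minAreaRect(F[g][:,:2].astype(np.float32)) if g.sum()>20 else 0)
o=(hsv[...,0]<18)&(hsv[...,1]>150)&(Z>85)&(F[...,1]>15)&(F[...,1]<70)
print('stop',np.percentile(F[o],[1,50,99],axis=0).round(1).tolist())
d=snap('side','s31');cv2.imwrite('pics/s31c.png',cv2.resize(cv2.imread('pics/s31.png')[140:260,210:370],None,fx=4.5,fy=4.5,interpolation=2))
E
```

```text
t 33.15 fix mm [-27.3  42.9 272.7] toolx in fix deg 90.34 z [ 0.002  0.001 -1.   ] F fix [0.8 0.1 0.8] w 0.599
-70 128 [-21.3  -6.8]
-60 129 [-21.3  -6.8]
-50 127 [-21.4  -7. ]
-40 128 [-21.7  -6.9]
-30 131 [-22.4  -6.8]
-20 163 [-22.5   0.7]
-10 186 [-22.7   1.4]
0 46 [-22.7  -7.9]
block ((34.85479736328125, 0.43498992919921875), (51.80854415893555, 59.73673629760742), 0.08766290545463562)
fin ((31.750402450561523, -83.59922790527344), (209.1598358154297, 13.007046699523926), 88.28350830078125)
stop [[29.7, 31.8, 100.7], [48.7, 42.5, 158.8], [56.9, 53.2, 199.3]]
```

View pics/w31.png

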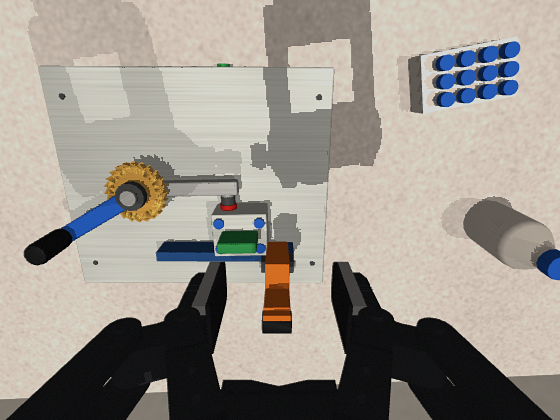

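View pics/s31c.png

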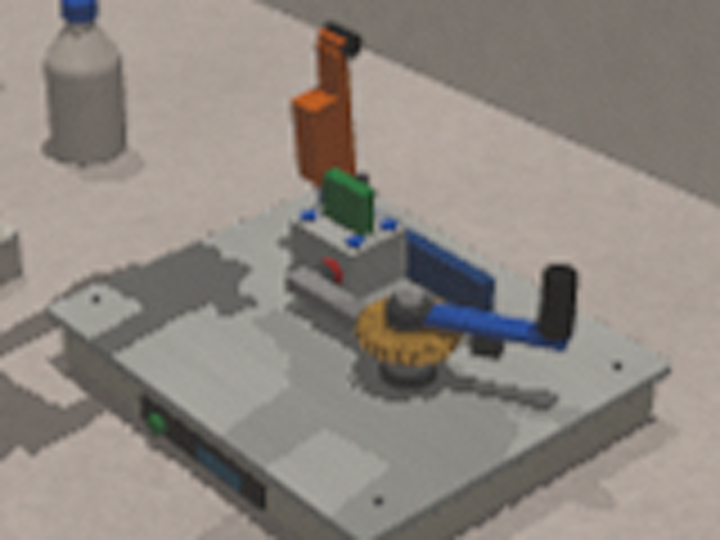

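```bash
python3 -c "
from plant import ticket
print(ticket.job_done())"
```

```text
the job is handed in; nothing more can be done
None
```

The job is handed in at about 33 s of the 72 s allowed; no verdict was reported. I flipped the stop down, seated the block in the corner, closed the clamp with the ratchet handle, parked the handle and flipped the stop up again.

**Last checks, from camera measurements:**
- **Block:** centre at about x 34.9, y 0.4 mm in the fixture frame, and square within about 0.1°.
- **Pad:** pressed in about 3.5 mm, by geometry. That is over the 2 mm limit but just below the 4 to 6 mm called normal.
- **Handle:** knob at about (31, -190) mm, which matches its parked end.
- **Stop:** up, about 1.6 rad judged from where the grip was released.
- **Gripper:** clear of everything when I handed in.
- **Bystanders:** the arm never went near the rack, bottle or jar. I did not measure whether they moved.

**What did not go as expected:** in each of the last two pressing strokes the handle suddenly went free, the second time at about 15 N. I measured the pad after that, with the handle parked, and again after the stop was up. It had not changed, so I did not try to press it in further.

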